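# Wash a batch of turned collars and set the washer's timer

### The arm

A 7-joint arm with a two-finger parallel gripper is mounted at the origin on the work surface. World frame = base frame: x ahead of the robot, y to its left, z up, the work surface at z = 0. Lengths are in m, angles in rad, forces in N, time in s.
With the tool pointing down it reaches from about 0.4 to 0.875 m from the base axis. Payload 4.4 kg.
Tool frame: the origin (TCP) lies on the mounting face of the last link; the fingertips stand 173 mm ahead of it and the grasp point (between the pads) lies arm.hold_point_z ahead of it (arm.hold_point_z is the distance from the TCP to the grasp point, in m); z points along the fingers, y is the direction in which the jaws open and shut (so a half turn about z gives the same grasp; the last joint's range is limited). The gripper opens to 85 mm and grips with 20 to 120 N. Pads are 22 mm wide; open, the fingers measure 114 mm over their backs; the gripper's body (76 mm by 85 mm) begins 54 mm behind the grasp point. The pads swing forward as they close: fully open they stand 13 mm farther back than shut.
Start: joints at [-1.251, 0.628, 0.038, 1.517, -0.027, 0.996, -0.02], TCP at [0.245, 0.602, 0.405] pointing down, gripper open.
Joint ranges: [-3.06, 3.06], [-0.37, 2.12], [-1.25, 1.32], [0.18, 2.47], [-1.1, 4.24], [0.23, 1.98], [-2.94, 2.94]. Speed limits (rad/s): [2.57, 2.57, 3.14, 3.14, 3.14, 3.14, 3.14].

### API

Orientations are given as a unit quaternion [w, x, y, z].
In Python, from cell import arm, viewer, finder gives the robot as it stands.
- The arm moves only by the tool servo_tool, never from a script. Its arguments are lists of equal length, an entry for each row: "travel": the shift along the tool's x, y, z in m, a list of three; "turn": the turn about the tool's z in degrees. A call has 1 to 12 rows; each row is the pose to reach, as a shift and turn from the pose commanded when the call began, along the tool's axes at that moment; what a row does not reach only later rows make up. A row lasts 1/10 s, in which the tool goes at most 50 mm and 8.59 degrees, less where a joint would pass 70% of its speed; a pose out of reach is approached as far as the arm can. A call with a gripper value outside its range is refused whole. "jaw" is the opening, from 0 (shut) to 1 (fully open), set as the call begins (left out, the last holds). The fingers move at their own pace and stop on an object; "grip_force" is the grip in N (left out, the last holds). Time passes only in rows, so rows that repeat a pose let the fingers close. It gives the time, the measured TCP pose, the force and the opening at its end, in the units of the state.
- arm.sense(): the state, without advancing time (a new reading comes with each control period).
- viewer.camera(name): name is "side" or "top" or "wrist"; returns a dict with "img" (400x640x3 uint8, red, green, blue), "z_map" (400x640 float32, m along the optical axis (not along the pixel's ray), 0 where there is no reading), "fx", "fy", "cx", "cy" (pixels), "dist" ([k1, k2, p1, p2, k3] as OpenCV has them; the pictures are not rectified), "camera_from_world" (4x4, takes a point from world to camera coordinates). Camera axes: x right, y down, z forward; pixel columns grow to the right and rows downward; lengths in m; the calibration is good to about 2 mm. A picture is of the moment at which its call begins.
- arm.sign_off(): hands the job in, once; it reports no verdict.
Trained networks look in a picture, given as the dict that the camera call returned (one of the last four; its "shot" number tells which), for a name from the list of things; names that differ only in an ending like _2 or _b are one class to them, and where a whole thing is asked for, a point or a joint stands for the part that bears it (a point fixed in the world has none). Each returns a list of dicts, best first, with "conf" (0 to 1); they miss things now and then, are a little off and sometimes report something else, mostly with a low value. They report only what shows in the picture. A call takes as long as a camera call. They do not tell look-alikes from the thing itself.
- finder.recognise(picture, label): "centre" ([row, column] in pixels, amid what is visible of it).
- finder.silhouettes(picture, label): "region" (400x640 bool, what is visible of it) and "centre" ([row, column] in pixels, amid what is visible of it).
The state is a dict: "time": time; "q": joint angles; "joint_velocities": joint speeds; "joint_torque": joint torques, N m; "tool_pos": TCP position; "tool_rot": TCP orientation; "contact_force": force on the tool from outside, world axes, zero at the start; "ft_torque": the same for the moment, N m; "grip_width": opening from 0.0 (shut) to 1.0 (fully open).
Only numpy, scipy, OpenCV 4.12 (cv2) and the standard library are available. Lean on these libraries where they do the work, as an engineer would, in place of code of your own. Each camera call takes 0.05 s, during which the arm holds its last target.

### The job

Put every brass collar lying on the bench into the parts washer's tank, then lower the lid until it is fully shut. Then fit the loose square-bored handle onto the timer's square spindle, pushed fully home, turn it clockwise (seen from above) exactly four clicks, and leave it there on the spindle. Do not turn the timer before the lid is shut, and leave the other things on the bench where they are.

Things in the scene. Friction and masses are not known exactly. Their poses are not given: they have to be found in the camera images.
- collar1_center (a point): turned brass collar: a plain upright cylinder 38 mm in diameter and 28 mm tall, about 0.12 kg, with a dark dot for its bore in the end face; a loose piece to be washed. This point is its centre, half-way up; z runs along its axis. None if this collar is absent (two to four of them lie about)
- collar2_center (a point): turned brass collar: a plain upright cylinder 38 mm in diameter and 28 mm tall, about 0.12 kg, with a dark dot for its bore in the end face; a loose piece to be washed. This point is its centre, half-way up; z runs along its axis. None if this collar is absent (two to four of them lie about)
- collar3_center (a point): turned brass collar: a plain upright cylinder 38 mm in diameter and 28 mm tall, about 0.12 kg, with a dark dot for its bore in the end face; a loose piece to be washed. This point is its centre, half-way up; z runs along its axis. None if this collar is absent (two to four of them lie about)
- collar4_center (a point): turned brass collar: a plain upright cylinder 38 mm in diameter and 28 mm tall, about 0.12 kg, with a dark dot for its bore in the end face; a loose piece to be washed. This point is its centre, half-way up; z runs along its axis. None if this collar is absent (two to four of them lie about)
- handle_center (a point): loose steel handle, about 0.15 kg: a square hub 34 x 34 mm and 28 mm tall with a 15.2 mm square hole right through it from top to bottom, and two round arms 12 mm thick that stick out either side of the hub along its x axis, half-way up, 84 mm over both ends. Same either way up. This point is the centre of the hub, half-way up; z along the hole, x along the arms; the hub is best held across its plain faces (y)
- tank_in (a point): parts washer, fixed: an open steel tank, outside 150 (x) x 230 (y) mm, its rim 65 mm above the bench, walls 5 mm, so 140 x 220 mm inside and 40 mm deep. This point is the centre of the inner floor, 25 mm above the bench; z up; x points from the control box across the tank to the lid's hinge, y along the hinge. A control box (100 mm along x, 110 mm along y, 50 mm high) stands against the tank's -x side
- lid_hinge (a point): middle of the lid's hinge, on the tank's rim at +x (tank frame x = +75 mm, y = 0, 65.5 mm above the bench). The frame turns with the lid: its -x runs along the lid's underside from the hinge to the free edge, y along the hinge, z out of the lid's outer (top) face. The lid is a flat plate 150 mm (x) x 230 mm (y) x 8 mm thick
- lid_handle (a point): tip of the lid's black knob, on the outer face of the lid, 30 mm from the middle of its free edge (120 mm from the hinge); it stands 35 mm off that face
- lid (a joint): lid angle (rad): 0 shut flat on the rim, 1.57 upright, starts open at 1.72 to 1.95 (leaning away from the tank). Stiff hinge: it stays wherever it is left and must be brought all the way down; about 1.5 to 3 N at the free edge moves it
- spindle_foot (a point): foot of the timer's square spindle: centre of the top face of the black disc (54 mm in diameter, 6 mm thick) which the spindle rises from, 56 mm above the bench, on the control box 130 mm from the tank's centre towards -x of the tank. A fully home handle rests on this disc, its centre 14 mm above this point. x and y are square to the spindle's faces and turn with it; z up
- spindle_tip (a point): top end of the timer's square spindle, 24 mm above spindle_foot: upright steel square of 14 mm side, its top 5 mm tapered to about 9 mm
- timer (a joint): angle of the timer spindle (rad), 0 at the start (off), growing clockwise seen from above; click-stops every 0.5236 rad (30 degrees), 12 a turn: a peak of about 0.12 N m must be overcome between stops, and let go it snaps to the nearest one; end stop at 0 and at ten clicks. Four clicks = 2.094
- oiler_center (a point): bystander: brown oil bottle 52 mm in diameter, 120 mm tall; its middle
- spanner_center (a point): bystander: steel spanner 160 mm long lying on the bench; its middle
- block_center (a point): bystander: small dark steel block 50 x 50 x 22 mm with a thin 90 mm post; the block's middle
Things that resemble listed ones, but are neither listed nor needed, are in the scene too. What is shaped like the part that bears collar3_center but purple or red is not meant.

How it is judged:
By the outcome, as a careful person would: the job done as asked, in the order asked, and still so for the second after the job is handed in, with the robot touching nothing.
Of collar1, collar2, collar3, collar4 only 2 to 4 are there at a start; the rules pass over those that are not, and their reading is None.
At some moment in a run one of collar1, collar2, collar3, collar4 may be knocked a few centimetres aside while the robot is not near it.
Once in a run the grip may slacken for a moment while it holds something.
It also fails if it takes over 210 s, if anything falls off the work surface, if the arm or the gripper's body presses on something with over 40 N, if the wrist force passes 120 N, or if a joint passes its speed limit or range.

## Working session

There is one attempt and no reset: what is moved stays moved. The work goes in short steps, Python scripts to look and compute and a tool call to move; the robot and the scene stay as the last step left them, time stands still between calls to the robot, and variables do not carry over. Pictures are saved under pics/ and viewed, and the job is handed in when it is done.

Besides the shell and the picture viewer there is one more tool, called after "Call:" by a JSON object that holds its "api" and its "payload", one argument or row to a line. servo_tool: Moves the arm, as the interface text tells. Its arguments: {"type":"object","properties":{"travel":{"type":"array"},"turn":{"type":"array"},"jaw":{"type":"number"},"grip_force":{"type":"number"}},"required":["travel","turn"]}

```bash
ls; mkdir -p pics; python3 - <<'E'
from cell import arm, viewer, finder
import cv2,numpy as np
print(arm.sense(), arm.hold_point_z)
for n in ["side","top","wrist"]:
    p=viewer.camera(n)
    cv2.imwrite(f"pics/{n}0.png",p["img"][:,:,::-1])
    print(n,p["fx"],p["fy"],p["cx"],p["cy"],p["dist"],p["camera_from_world"].tolist() if hasattr(p["camera_from_world"],'tolist') else p["camera_from_world"], (p["z_map"]>0).mean())
E
```

```text
pics
{'time': 0.0, 'q': array([-1.25079955,  0.62933022,  0.03844443,  1.51837197, -0.02700737,
        0.99628011, -0.02001055]), 'joint_velocities': array([ 8.44113918e-05, -7.97962177e-04,  4.52297795e-04, -1.26668292e-03,
       -9.11946461e-04,  1.68938883e-03,  1.95558450e-04]), 'joint_torque': array([-6.54337418e-04, -5.63398218e+01,  1.22545637e+00, -1.93438482e+01,
        1.08784102e-02,  1.05635799e-02,  2.00705671e-05]), 'tool_pos': array([0.24445169, 0.60196339, 0.40379785]), 'tool_rot': array([-1.69991481e-04,  1.91712415e-01,  9.81450699e-01, -9.20253224e-04]), 'contact_force': array([-0.7100817 ,  0.03564035,  0.49187921]), 'ft_torque': array([ 0.04676051, -0.0830346 ,  0.0214839 ]), 'grip_width': 0.9994159925576368} 0.1547
side 464.8123775118544 464.8123775118544 313.3432014489581 204.00124006237968 [-0.0895428  0.         0.         0.         0.       ] [[0.9649306959016671, -0.26212037044695335, -0.014200827563070433, -0.5168790517890609], [-0.1993718741729016, -0.6965990051872535, -0.6892029322056844, 0.16095201591654695], [0.17076184554960988, 0.6678643105967562
[... 251 characters left out ...]
984145, 0.01739874243191752, -0.039724745468442964], [-0.9952563790280192, -0.003939289023525687, -0.0972071088245373, 0.5312988700189204], [0.09726068542988169, -0.017096704768675454, -0.9951120850214625, 1.480460332380352], [0.0, 0.0, 0.0, 1.0]] 0.99613671875
wrist 291.14105660187005 291.14105660187005 319.9974700907786 200.13856454460026 [-0.04650679  0.          0.          0.          0.        ] [[0.37721013177242213, 0.926125786827143, -0.0018824085739551448, -0.6494802289846594], [0.8860632063279519, -0.36029982804080396, 0.2916779530674176, -0.03609510077499167], [0.26945224229919373, -0.11169181208832875, -0.9565147297519073, 0.37955696979916714], [0.0, 0.0, 0.0, 1.0]] 0.9958984375
```

View pics/side0.png

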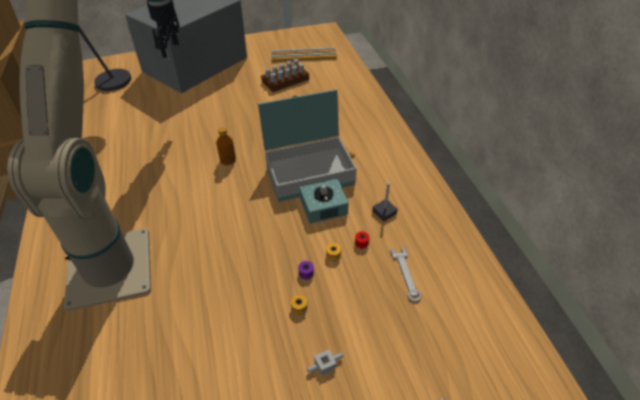

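View pics/top0.png

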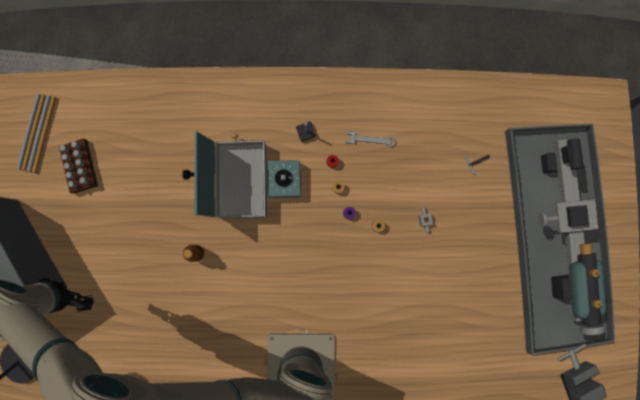

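View pics/wrist0.png

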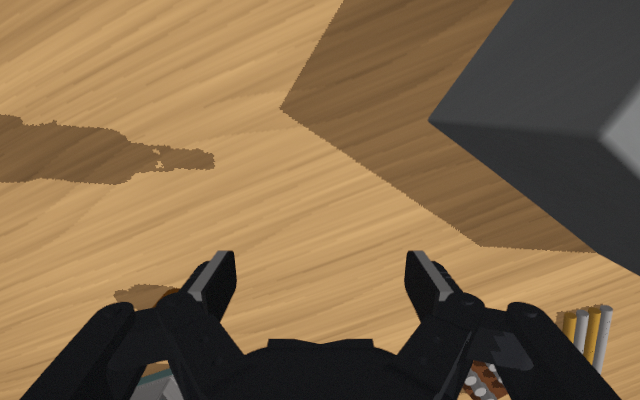

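```bash
cat > h.py <<'E'
from cell import arm, viewer, finder
import cv2,numpy as np
from scipy.spatial.transform import Rotation as R
def K(p): return np.array([[p["fx"],0,p["cx"]],[0,p["fy"],p["cy"]],[0,0,1.]])
def ray(p,rc):
    rc=np.atleast_2d(np.asarray(rc,float))
    u=cv2.undistortPoints(rc[:,::-1].reshape(-1,1,2).copy(),K(p),np.array(p["dist"])).reshape(-1,2)
    T=np.array(p["camera_from_world"]);Rm=T[:3,:3]
    o=-Rm.T@T[:3,3]
    d=np.c_[u,np.ones(len(u))]@Rm
    return o,d   # world = o + depth*d
def at_depth(p,rc):
    rc=np.atleast_2d(np.asarray(rc,int)); o,d=ray(p,rc)
    return o+d*p["z_map"][rc[:,0],rc[:,1]][:,None]
def at_z(p,rc,z):
    o,d=ray(p,rc); return o+d*((z-o[2])/d[:,2])[:,None]
def cloud(p):
    g=np.stack(np.meshgrid(np.arange(400),np.arange(640),indexing='ij'),-1).reshape(-1,2)
    return at_depth(p,g).reshape(400,640,3)
def proj(p,X):
    T=np.array(p["camera_from_world"])
    r,_=cv2.Rodrigues(T[:3,:3]); q,_=cv2.projectPoints(np.atleast_2d(np.asarray(X,float)),r,T[:3,3],K(p),np.array(p["dist"]))
    return q.reshape(-1,2)[:,::-1]
def save(p,n,crop=None,s=1):
    im=p["img"][:,:,::-1]
    if crop: im=im[crop[0]:crop[1],crop[2]:crop[3]]
    cv2.imwrite(f"pics/{n}.png",cv2.resize(im,None,fx=s,fy=s,interpolation=cv2.INTER_CUBIC))
def tri(rays):
    A=np.zeros((3,3));b=np.zeros(3)
    for o,d in rays:
        d=d/np.linalg.norm(d);M=np.eye(3)-np.outer(d,d);A+=M;b+=M@o
    return np.linalg.solve(A,b)
E
python3 - <<'E'
from h import *
S=viewer.camera("side");T=viewer.camera("top")
save(S,"side1",(80,380,220,460),2.5 if 0 else 2);save(T,"top1",(90,270,170,450),2.8)
for n in ["collar1_center","handle_center","lid_hinge","lid_handle","spindle_tip","spindle_foot","oiler_center","spanner_center","block_center","tank_in","lid","timer"]:
  for p,nm in ((S,"S"),(T,"T")):
    try:
        for d in finder.recognise(p,n):
            c=np.round(d["centre"]).astype(int); print(n,nm,round(d["conf"],2),c,at_depth(p,c).round(3)[0])
    except Exception as e: print(n,nm,e)
E
```

```text
handle_center S 0.97 [361 324] [ 0.456 -0.378  0.001]
handle_center T 0.62 [218 423] [ 0.459 -0.377  0.028]
lid_hinge S 0.88 [117 298] [0.566 0.271 0.154]
lid_hinge T 0.84 [175 202] [0.569 0.274 0.18 ]
lid_hinge T 0.24 [129 302] [ 0.736 -0.002  0.026]
lid_handle T 0.73 [178 206] [0.566 0.271 0.138]
spindle_tip S 0.55 [192 323] [0.576 0.047 0.066]
spindle_tip T 0.5 [174 284] [0.589 0.051 0.058]
spindle_foot S 0.48 [192 325] [0.581 0.047 0.064]
spindle_foot S 0.37 [305 297] [ 0.432 -0.244  0.025]
spindle_foot T 0.48 [178 284] [0.574 0.05  0.079]
oiler_center S 0.75 [362 325] [ 0.458 -0.38  -0.   ]
oiler_center S 0.73 [152 227] [0.353 0.302 0.05 ]
oiler_center S 0.34 [117 299] [0.569 0.272 0.153]
oiler_center T 0.63 [254 193] [0.348 0.315 0.09 ]
spanner_center S 0.55 [277 404] [ 0.699 -0.23   0.009]
spanner_center T 0.88 [140 369] [ 0.706 -0.213  0.011]
spanner_center T 0.71 [218 425] [ 0.46  -0.39   0.001]
spanner_center T 0.28 [172 202] [0.579 0.277 0.166]
block_center S 0.61 [211 384] [ 0.723 -0.03   0.028]
block_center T 0.48 [130 306] [ 0.728 -0.014  0.048]
tank_in S 0.61 [153 311] [0.598 0.255 0.026]
tank_in T 0.97 [178 239] [0.58  0.191 0.034]
lid S 0.92 [116 298] [0.567 0.273 0.156]
lid T 0.72 [174 201] [0.571 0.277 0.182]
timer S 0.49 [193 327] [0.588 0.05  0.056]
timer T 0.83 [176 284] [0.581 0.051 0.076]
```

View pics/side1.png

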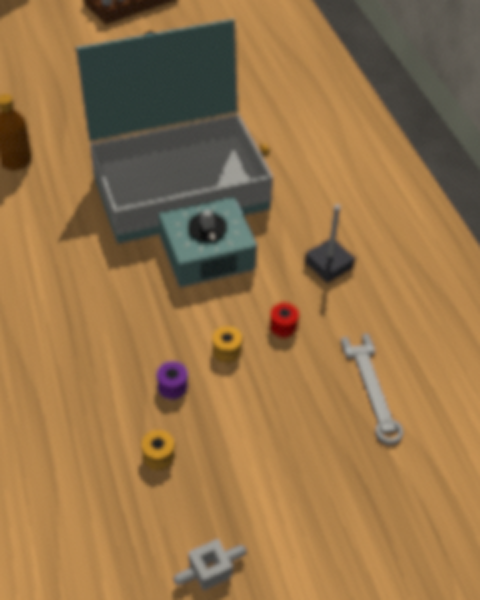

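View pics/top1.png

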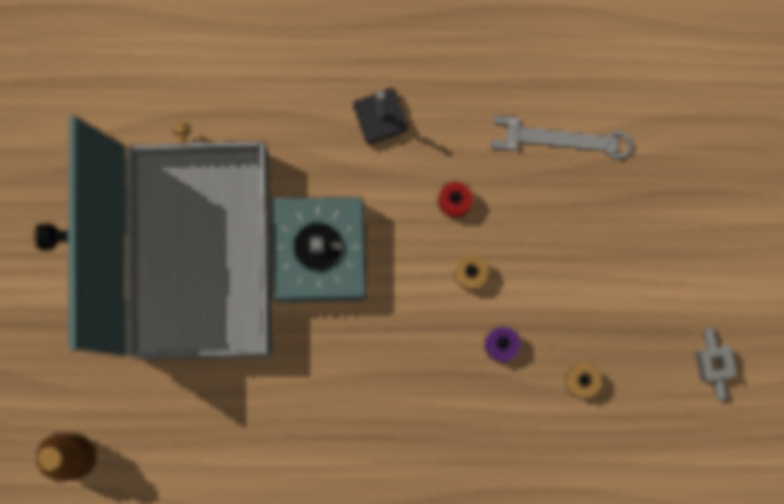

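```bash
python3 - <<'E'
from h import *
S=viewer.camera("side");T=viewer.camera("top")
for n in ["collar2_center","collar3_center"]:
  for p,nm in ((S,"S"),(T,"T")):
    for d in finder.silhouettes(p,n):
        c=np.array(d["centre"]); print(n,nm,round(d["conf"],2),c,at_z(p,c,.02).round(3)[0],d["region"].sum())
for p,nm in ((S,"S"),(T,"T")):
    hsv=cv2.cvtColor(p["img"],cv2.COLOR_RGB2HSV)
    X=cloud(p)
    h=X[:,:,2]
    m=((hsv[:,:,1]>130)&(h>0.012)&(h<0.04)).astype(np.uint8)
    n,l,st,ce=cv2.connectedComponentsWithStats(m)
    for i in range(1,n):
        if st[i,4]>20: 
            print(nm,st[i],ce[i].round(1),X[l==i].mean(0).round(3),np.median(hsv[l==i],0), h[l==i].max().round(3))
# tank edges from top cloud
X=cloud(T); m=(abs(X[:,:,2]-.0655)<.004)
pts=X[m]; print(len(pts))
k=(pts[:,1]>-.02)&(pts[:,1]<.33)&(pts[:,0]>.4)&(pts[:,0]<.8)
print(cv2.minAreaRect(pts[k][:,:2].astype(np.float32)), pts[k].min(0),pts[k].max(0))
m=(abs(X[:,:,2]-.05)<.003); pts=X[m]; k=(pts[:,1]>-.05)&(pts[:,1]<.12)&(pts[:,0]>.5)&(pts[:,0]<.7)
print(cv2.minAreaRect(pts[k][:,:2].astype(np.float32)))
E
```

```text
collar2_center S 0.31 [307.5 298.1] [ 0.433 -0.248  0.02 ] 263
collar3_center S 0.76 [249.1 333.8] [ 0.559 -0.11   0.02 ] 240
collar3_center S 0.59 [240.6 362.2] [ 0.636 -0.104  0.02 ] 231
collar3_center S 0.49 [269.3 306. ] [ 0.477 -0.151  0.02 ] 228
collar3_center T 0.67 [161.1 329.9] [ 0.636 -0.089  0.02 ] 139
collar3_center T 0.57 [185.9 339.4] [ 0.558 -0.119  0.02 ] 124
collar3_center T 0.43 [213.1 350.7] [ 0.474 -0.153  0.02 ] 122
S [ 0  6 13 20 92] [ 5.4 15.3] [-0.592  1.732  0.026] [ 17. 149.  69.] 0.04
S [271  55  66   6 110] [303.8  56.8] [0.727 0.848 0.015] [ 18.  168.5 128.5] 0.022
S [261  70  49  21 329] [285.2  79.8] [0.615 0.684 0.025] [ 12. 177.  49.] 0.036
S [218 149  18  14 122] [227.  157.5] [0.35  0.306 0.026] [ 15. 230.  61.] 0.04
S [350 152   5   7  22] [352.3 155. ] [0.712 0.204 0.034] [ 18. 170. 133.] 0.039
S [355 231  15  15 175] [362.  237.5] [ 0.637 -0.099  0.026] [  1. 219. 164.] 0.033
S [326 243  15  15 180] [333.3 249.8] [ 0.556 -0.116  0.026] [ 19. 196. 187.] 0.033
S [299 262  14  14 135] [305.7 268.9] [ 0.475 -0.154  0.026] [141. 157. 114.] 0.032
S [29
[... 329 characters left out ...]
155  12  13 117] [332.4 160.7] [ 0.636 -0.097  0.027] [  1. 198. 124.] 0.037
T [332 181  13  13 114] [338.2 186.8] [ 0.555 -0.114  0.027] [ 17. 151. 139.] 0.037
T [344 208  11  10  73] [348.9 212.5] [ 0.476 -0.147  0.028] [141. 149.  92.] 0.035
T [373 220  12  12 111] [378.6 225.6] [ 0.435 -0.238  0.028] [ 17. 151. 139.] 0.037
T [197 245   7  16  32] [201.1 252.6] [0.351 0.305 0.027] [ 14.  173.   45.5] 0.039
666
((0.5764858722686768, 0.14868253469467163), (0.2315511405467987, 0.22483175992965698), 1.8722503185272217) [0.45816781 0.03601804 0.06152405] [0.68977609 0.26354037 0.06949433]
((0.5781590938568115, 0.05633562058210373), (0.11031258851289749, 0.10631900280714035), 1.024101734161377)
```

```bash
cat >> h.py <<'E'
def plan(gp,yaw=None,tcp=False):
    """gp grasp point world target (tool down); yaw deg of tool y in world"""
    s=arm.sense(); Rm=R.from_quat(np.roll(s["tool_rot"],-1)).as_matrix()
    t=np.array(gp,float)+(0 if tcp else np.array([0,0,arm.hold_point_z]))
    tr=Rm.T@(t-s["tool_pos"])
    cur=np.degrees(np.arctan2(Rm[1,1],Rm[0,1])); turn=0
    if yaw is not None: turn=-((yaw-cur+90)%180-90)
    print("travel",tr.round(4).tolist(),"turn",round(turn,2),"yaw",round(cur,2),"grasp now",(s["tool_pos"]+Rm@[0,0,arm.hold_point_z]).round(4),"zaxis",Rm[:,2].round(4),"t",round(s["time"],2),"q",s["q"].round(2),"w",round(s["grip_width"],3))
E
python3 - <<'E'
from h import *
plan([.53,-.10,.245],90)
W=viewer.camera("wrist");s=arm.sense();Rm=R.from_quat(np.roll(s["tool_rot"],-1)).as_matrix()
T=np.array(W["camera_from_world"]);o=-T[:3,:3].T@T[:3,3]
print("cam in tool",Rm.T@(o-s["tool_pos"]),"axis",Rm.T@T[2,:3])
E
```

```text
travel [-0.5287, -0.5432, 0.005] turn -22.11 yaw 67.89 grasp now [0.2446 0.6023 0.25  ] zaxis [ 0.  0. -1.] t 1.75 q [-1.25  0.63  0.04  1.52 -0.03  1.   -0.02] w 0.997
cam in tool [0.07549899 0.00057477 0.03152452] axis [-2.91683544e-01 -4.40116614e-04  9.56514776e-01]
```

Call:
{"api": "servo_tool", "payload": {
  "travel": [
    [-0.032,-0.033,0],
    [-0.064,-0.066,0],
    [-0.096,-0.099,0],
    [-0.128,-0.132,0],
    [-0.16,-0.165,0],
    [-0.192,-0.198,0],
    [-0.224,-0.231,0],
    [-0.256,-0.264,0],
    [-0.288,-0.297,0],
    [-0.32,-0.33,0],
    [-0.352,-0.363,0],
    [-0.384,-0.396,0]
  ],
  "turn": [-2,-4,-6,-8,-10,-12,-14,-16,-18,-20,-22,-22.1]
}}

```text
time: 3.0
tool_pos: [0.4518, 0.0891, 0.4051]
tool_rot: [0.0, -0.0, 1.0, 0.0]
contact_force: [1.4, 0.9, 0.4]
grip_width: 0.999
```

```bash
python3 - <<'E'
from h import *
plan([.53,-.10,.245],90)
T=viewer.camera("top"); S=viewer.camera("side"); save(T,"top2"); save(S,"side2")
E
```

```text
travel [-0.078, -0.1891, 0.0054] turn 0.05 yaw 90.05 grasp now [0.452  0.0891 0.2504] zaxis [ 9.e-04  4.e-04 -1.e+00] t 3.0 q [-0.25  0.36 -0.01  2.02  0.01  0.76  1.31] w 0.999
```

View pics/top2.png

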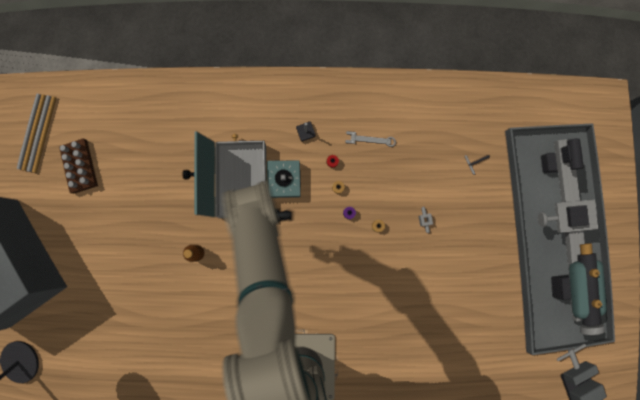

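View pics/side2.png

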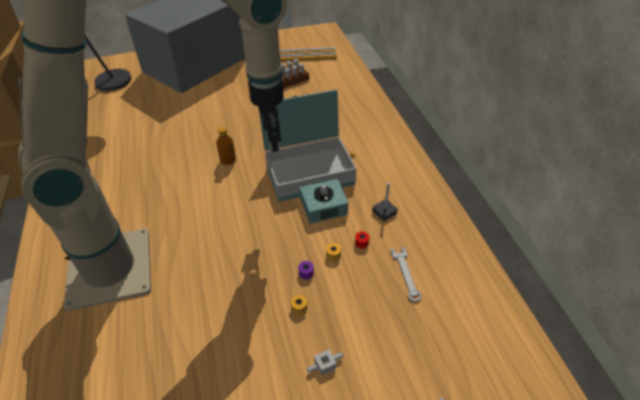

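Call:
{"api": "servo_tool", "payload": {
  "travel": [
    [-0.015,-0.045,0],
    [-0.03,-0.09,0],
    [-0.045,-0.135,0],
    [-0.06,-0.175,0.02],
    [-0.07,-0.189,0.05],
    [-0.07,-0.189,0.06],
    [-0.07,-0.189,0.06]
  ],
  "turn": [0,0,0,0,0,0,0]
}}

```text
time: 3.8
tool_pos: [0.5205, -0.0972, 0.3432]
tool_rot: [-0.002, -0.0, 1.0, 0.001]
contact_force: [-0.3, -0.5, -0.3]
grip_width: 1.001
```

```bash
python3 - <<'E'
from h import *
plan([.53,-.10,.245],90)
W=viewer.camera("wrist"); save(W,"w1")
for d in finder.silhouettes(W,"collar1_center"):
    r=d["region"];X=cloud(W)[r]; top=X[X[:,2]>X[:,2].max()-.006]
    print(round(d["conf"],2),np.round(d["centre"]),X[:,2].max().round(4),top.mean(0).round(4), at_z(W,d["centre"],.02).round(3))
E
```

```text
travel [-0.0092, -0.0027, -0.0565] turn 0.01 yaw 90.01 grasp now [ 0.5199 -0.097   0.1885] zaxis [-0.0041  0.0014 -1.    ] t 3.8 q [ 0.12  0.54  0.01  1.92 -0.01  0.69  1.71] w 1.001
```

View pics/w1.png

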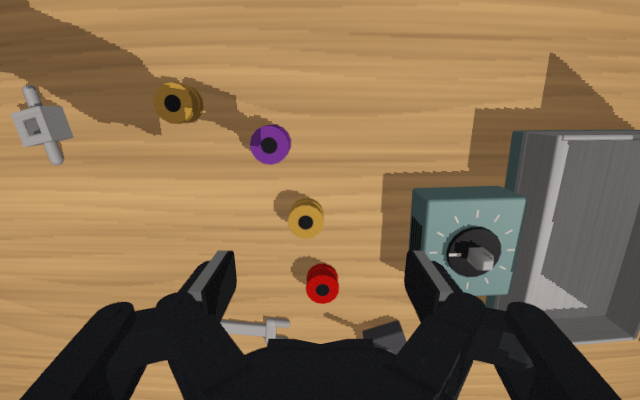

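```bash
cat >> h.py <<'E'
def collars(p,zr=(.012,.045)):
    hsv=cv2.cvtColor(p["img"],cv2.COLOR_RGB2HSV); X=cloud(p); h=X[:,:,2]
    m=((hsv[:,:,0]>12)&(hsv[:,:,0]<28)&(hsv[:,:,1]>120)&(h>zr[0])&(h<zr[1])).astype(np.uint8)
    n,l,st,ce=cv2.connectedComponentsWithStats(cv2.morphologyEx(m,cv2.MORPH_CLOSE,np.ones((3,3),np.uint8)))
    out=[]
    for i in range(1,n):
        if st[i,4]<60: continue
        q=X[(l==i)]; zt=np.percentile(q[:,2],90); t=q[q[:,2]>zt-.004]
        c,r=cv2.minEnclosingCircle(t[:,:2].astype(np.float32))
        out.append((c,r)); print("brass px",st[i].tolist(),"ztop",round(zt,4),"c",np.round(c,4),"r",round(r,4))
    return out
E
python3 - <<'E'
from h import *
W=viewer.camera("wrist"); collars(W); T=viewer.camera("top"); collars(T)
S=viewer.camera("side"); collars(S)
X=cloud(W); print("bench",X[150,400],X[60,250])
plan([.557,-.115,.02],90)
E
```

```text
brass px [153, 79, 44, 42, 1221] ztop 0.0281 c [ 0.4392 -0.1749] r 0.0797
brass px [288, 200, 34, 36, 843] ztop 0.0282 c [ 0.5094 -0.105 ] r 0.0641
brass px [22, 94, 23, 76, 261] ztop 0.0191 c [0.6227 0.4267] r 0.4994
brass px [32, 97, 24, 75, 287] ztop 0.0188 c [0.7285 0.8485] r 0.1268
brass px [372, 220, 13, 12, 123] ztop 0.0315 c [ 0.4357 -0.2374] r 0.0179
brass px [0, 5, 13, 21, 116] ztop 0.0429 c [-0.5885  1.743 ] r 0.082
brass px [217, 149, 19, 15, 151] ztop 0.041 c [0.3495 0.3203] r 0.0259
brass px [326, 243, 15, 15, 194] ztop 0.0299 c [ 0.4501 -0.4443] r 0.3655
brass px [291, 295, 17, 18, 233] ztop 0.0296 c [ 0.3839 -0.5048] r 0.2906
bench [ 0.4853455  -0.00894779 -0.00115149] [ 0.39593843 -0.16522261 -0.00096324]
travel [-0.0351, -0.0182, 0.1713] turn 0.12 yaw 90.12 grasp now [ 0.5219 -0.0968  0.1913] zaxis [ 2.1e-03  2.0e-04 -1.0e+00] t 4.05 q [ 0.12  0.54  0.01  1.91 -0.01  0.69  1.71] w 0.999
```

```bash
sed -i 's/t=q\[q\[:,2\]>zt-.004\]/t=q[abs(q[:,2]-zt)<.004]/; s/c,r=cv2.minEnc.*$/lo,hi=np.percentile(t[:,:2],[2,98],axis=0); c=(lo+hi)\/2; r=((hi-lo)\/2).max()/' h.py
python3 - <<'E'
from h import *
W=viewer.camera("wrist"); a=collars(W); T=viewer.camera("top"); collars(T)
plan([a[-1][0][0],a[-1][0][1],.02],90)
E
```

```text
brass px [154, 78, 44, 42, 1213] ztop 0.0282 c [ 0.4347 -0.2346] r 0.0173
brass px [288, 199, 35, 36, 841] ztop 0.0282 c [ 0.554  -0.1113] r 0.0173
brass px [22, 94, 23, 76, 273] ztop 0.0187 c [0.7363 0.8883] r 0.1211
brass px [32, 97, 24, 75, 274] ztop 0.0186 c [0.7285 0.8488] r 0.1174
brass px [373, 220, 12, 13, 123] ztop 0.0317 c [ 0.4345 -0.2378] r 0.0167
travel [-0.0322, -0.014, 0.1711] turn 0.07 yaw 90.07 grasp now [ 0.5217 -0.0973  0.191 ] zaxis [ 0.0017  0.     -1.    ] t 4.15 q [ 0.12  0.54  0.01  1.91 -0.01  0.69  1.71] w 0.998
```

Call:
{"api": "servo_tool", "payload": {
  "travel": [
    [-0.02,-0.008,0.03],
    [-0.033,-0.015,0.06],
    [-0.033,-0.015,0.09],
    [-0.033,-0.015,0.12],
    [-0.033,-0.015,0.145],
    [-0.033,-0.015,0.16],
    [-0.033,-0.015,0.168],
    [-0.033,-0.015,0.17],
    [-0.033,-0.015,0.17]
  ],
  "turn": [0,0,0,0,0,0,0,0,0],
  "jaw": 0.8
}}

```text
time: 5.05
tool_pos: [0.5547, -0.1131, 0.1754]
tool_rot: [0.001, -0.0, 1.0, -0.0]
contact_force: [-0.5, -0.2, 0.6]
grip_width: 0.799
```

Call:
{"api": "servo_tool", "payload": {
  "travel": [
    [0,0,0],
    [0,0,0],
    [0,0,0],
    [0,0,0],
    [0,0,0],
    [0,0,0],
    [0,0,-0.01],
    [0,0,-0.03]
  ],
  "turn": [0,0,0,0,0,0,0,0],
  "jaw": 0.1,
  "grip_force": 60
}}

```text
time: 5.85
tool_pos: [0.5536, -0.113, 0.2046]
tool_rot: [-0.001, 0.0, 1.0, 0.0]
contact_force: [-0.2, 0.1, -0.4]
grip_width: 0.43
```

```bash
python3 - <<'E'
from h import *
W=viewer.camera("wrist"); save(W,"w2");print(arm.sense()["contact_force"],arm.sense()["grip_width"])
plan([.53,-.10,.245],90)
E
```

```text
[-0.43734981 -0.3097859   1.53773724] 0.4261085279905417
travel [0.0244, 0.0133, -0.1917] turn -0.01 yaw 89.99 grasp now [ 0.5555 -0.1135  0.0534] zaxis [ 3.2e-03 -6.0e-04 -1.0e+00] t 5.9 q [ 0.15  0.79  0.01  1.9  -0.01  0.45  1.73] w 0.426
```

View pics/w2.png

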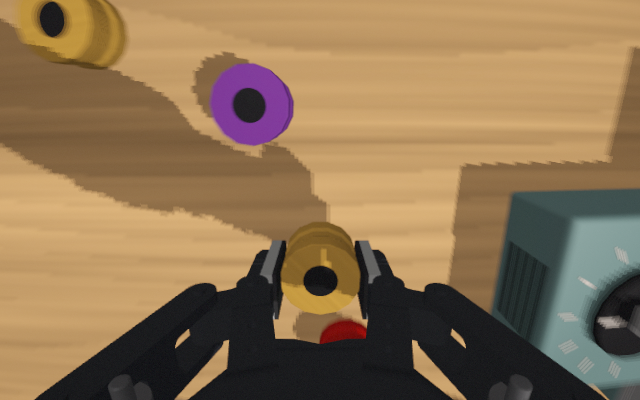

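Call:
{"api": "servo_tool", "payload": {
  "travel": [
    [0,0,-0.04],
    [0,0,-0.08],
    [-0.005,0.03,-0.11],
    [-0.015,0.07,-0.12],
    [-0.025,0.11,-0.12],
    [-0.035,0.15,-0.12],
    [-0.045,0.19,-0.12],
    [-0.055,0.23,-0.12],
    [-0.06,0.265,-0.12],
    [-0.065,0.293,-0.12],
    [-0.065,0.293,-0.12]
  ],
  "turn": [0,0,0,0,0,0,0,0,0,0,0]
}}

```text
time: 7.0
tool_pos: [0.6188, 0.1862, 0.3248]
tool_rot: [0.0, -0.004, 1.0, 0.002]
contact_force: [-0.8, 0.5, -0.3]
grip_width: 0.426
```

```bash
python3 - <<'E'
from h import *
W=viewer.camera("wrist"); save(W,"w3")
plan([.63,.18,.05],90)
T=viewer.camera("top"); save(T,"top3",(90,270,170,450),2.8)
np.save("w3.npy",cloud(W))
X=cloud(W); 
for (r,c) in [(50,200),(100,250)]: print(X[r,c])
pts=X.reshape(-1,3)
for z0,z1,nm in((.058,.072,"rim"),(.045,.055,"box"),(.02,.03,"floor")):
    k=(pts[:,2]>z0)&(pts[:,2]<z1)&(pts[:,0]>.3)&(pts[:,0]<.75)&(pts[:,1]>-.05)&(pts[:,1]<.3)
    print(nm,k.sum(),np.percentile(pts[k],[1,99],axis=0).round(3).tolist(),cv2.minAreaRect(pts[k][:,:2].astype(np.float32)))
E
```

```text
travel [-0.0112, -0.0031, 0.12] turn 0.26 yaw 90.26 grasp now [0.6188 0.1831 0.17  ] zaxis [-0.      0.0016 -1.    ] t 7.05 q [-0.36  0.71  0.05  1.61 -0.05  0.82  1.28] w 0.42
[ 0.48840463  0.0765255  -0.0005093 ]
[0.53393996 0.12630041 0.02411826]
rim 5773 [[0.469, -0.007, 0.058], [0.728, 0.265, 0.072]] ((0.5984201431274414, 0.1252208650112152), (0.26364922523498535, 0.27953800559043884), 0.9581171274185181)
box 14530 [[0.463, 0.008, 0.045], [0.678, 0.258, 0.055]] ((0.5967406630516052, 0.12112363427877426), (0.26536527276039124, 0.27367985248565674), 1.4003676176071167)
floor 37594 [[0.464, -0.017, 0.021], [0.735, 0.256, 0.028]] ((0.6056583523750305, 0.10755763202905655), (0.2822487950325012, 0.3021116852760315), 1.5931148529052734)
```

View pics/w3.png

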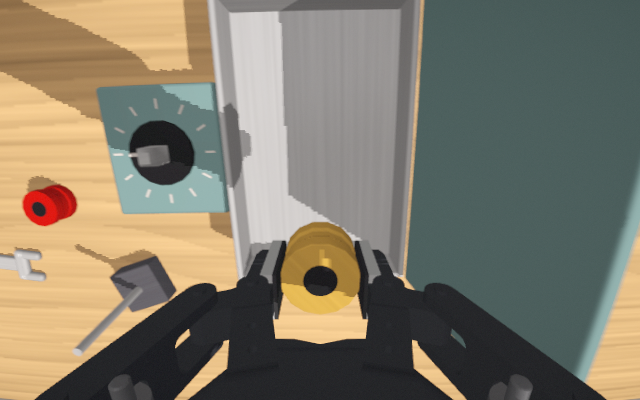

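View pics/top3.png

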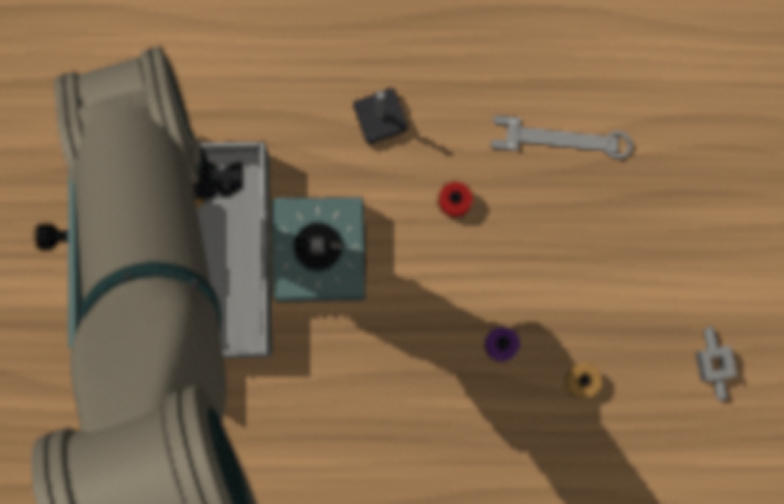

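```bash
python3 - <<'E'
import numpy as np
X=np.load("w3.npy")
for r in (40,100,160,200):
    q=X[r]; f=(abs(q[:,2]-.025)<.003)&(q[:,1]>.08)&(q[:,1]<.3)
    m=(abs(q[:,2]-.0655)<.003)&(q[:,1]>.06)&(q[:,1]<.3)
    print(r,"floor y",q[f][[0,-1]].round(4).tolist(),"rim y",np.sort(q[m][:,1]).round(3)[[0,-1]],np.round(q[m][:,1],3)[::3])
for c in (260,300,340,380):
    q=X[:60,c]; m=abs(q[:,2]-.0655)<.003; print(c,q[m][:,0].round(3), X[30,c])
E
```

```text
40 floor y [[0.4863, 0.1147, 0.0278], [0.4849, 0.2545, 0.0259]] rim y [0.11 0.26] [0.11  0.113 0.255 0.257 0.26 ]
100 floor y [[0.534, 0.1152, 0.0258], [0.5332, 0.2558, 0.0278]] rim y [0.112 0.261] [0.112 0.114 0.256 0.258]
160 floor y [[0.5867, 0.1174, 0.027], [0.5862, 0.257, 0.0251]] rim y [0.064 0.263] [0.064 0.064 0.114 0.117 0.258 0.26 ]
200 floor y [[0.6254, 0.1183, 0.0261], [0.6251, 0.2582, 0.0249]] rim y [0.114 0.263] [0.114 0.117 0.258 0.26  0.263]
260 [] [0.47792253 0.13759209 0.0240064 ]
300 [] [0.47813131 0.17098192 0.02491691]
340 [] [0.47805591 0.2041135  0.02564111]
380 [] [0.47712205 0.23765715 0.02385131]
```

Call:
{"api": "servo_tool", "payload": {
  "travel": [
    [-0.021,0.004,0.03],
    [-0.021,0.004,0.06],
    [-0.021,0.004,0.09],
    [-0.021,0.004,0.11],
    [-0.021,0.004,0.118],
    [-0.021,0.004,0.121],
    [-0.021,0.004,0.121]
  ],
  "turn": [0,0,0,0,0,0,0]
}}

```text
time: 7.8
tool_pos: [0.6407, 0.1831, 0.2044]
tool_rot: [0.0, 0.001, 1.0, -0.0]
contact_force: [-0.1, 0.1, -1.5]
grip_width: 0.423
```

Call:
{"api": "servo_tool", "payload": {
  "travel": [
    [0,0,0],
    [0,0,0],
    [0,0,0],
    [0,0,-0.02],
    [0,0,-0.06],
    [0,0,-0.1],
    [0,0,-0.13],
    [0,0,-0.13]
  ],
  "turn": [0,0,0,0,0,0,0,0],
  "jaw": 0.65
}}

```text
time: 8.6
tool_pos: [0.6421, 0.1843, 0.3396]
tool_rot: [0.005, 0.0, 1.0, 0.002]
contact_force: [0.7, -0.2, 0.2]
grip_width: 0.649
```

```bash
python3 - <<'E'
from h import *
W=viewer.camera("wrist"); save(W,"w4")
plan([.4350,-.2360,.10],90)
T=viewer.camera("top"); collars(T)
E
```

```text
travel [0.2066, -0.4202, 0.0803] turn -0.0 yaw 90.0 grasp now [0.642  0.1843 0.1822] zaxis [ 0.0057  0.0018 -1.    ] t 8.65 q [-0.35  0.72  0.05  1.54 -0.05  0.88  1.29] w 0.65
brass px [22, 94, 23, 76, 276] ztop 0.0193 c [0.7362 0.8887] r 0.1203
brass px [32, 97, 24, 75, 292] ztop 0.0188 c [0.7292 0.8494] r 0.1214
brass px [372, 220, 13, 12, 122] ztop 0.0322 c [ 0.4357 -0.2374] r 0.0169
```

View pics/w4.png

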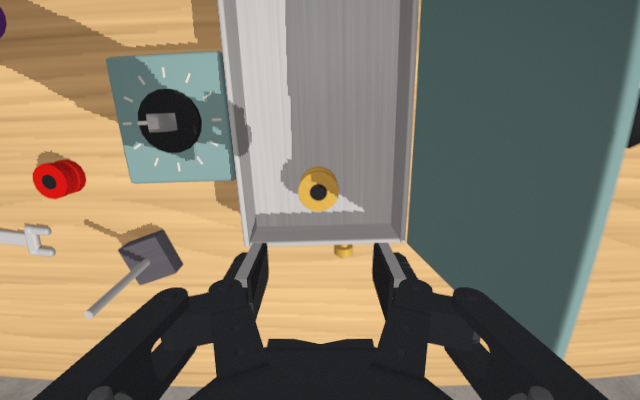

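Call:
{"api": "servo_tool", "payload": {
  "travel": [
    [0.02,-0.041,0],
    [0.04,-0.082,0],
    [0.06,-0.123,0],
    [0.08,-0.164,0],
    [0.1,-0.205,0],
    [0.12,-0.246,0],
    [0.14,-0.287,0],
    [0.16,-0.328,0],
    [0.18,-0.369,0.01],
    [0.2,-0.405,0.03],
    [0.207,-0.42,0.05],
    [0.207,-0.42,0.05]
  ],
  "turn": [0,0,0,0,0,0,0,0,0,0,0,0]
}}

```text
time: 9.9
tool_pos: [0.4303, -0.2382, 0.2809]
tool_rot: [-0.004, 0.003, 1.0, 0.001]
contact_force: [0.0, 0.7, 0.4]
grip_width: 0.647
```

```bash
python3 - <<'E'
from h import *
W=viewer.camera("wrist"); save(W,"w5")
a=collars(W)
plan([.4350,-.2360,.02],90)
E
```

```text
brass px [300, 191, 45, 47, 1415] ztop 0.0282 c [ 0.4344 -0.2353] r 0.0172
travel [-0.0035, 0.0003, 0.1074] turn -0.17 yaw 89.83 grasp now [ 0.4313 -0.2362  0.1274] zaxis [-0.0042  0.002  -1.    ] t 9.95 q [ 0.45  0.6  -0.    2.06  0.    0.49  2.01] w 0.651
```

View pics/w5.png

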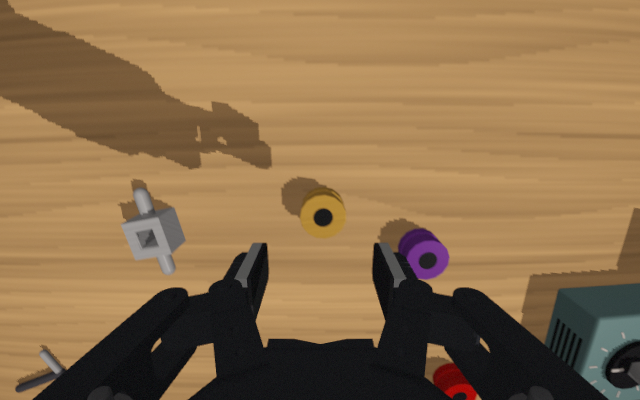

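Call:
{"api": "servo_tool", "payload": {
  "travel": [
    [-0.003,0,0.03],
    [-0.003,0,0.06],
    [-0.003,0,0.09],
    [-0.003,0,0.103],
    [-0.003,0,0.107],
    [-0.003,0,0.107]
  ],
  "turn": [0,0,0,0,0,0]
}}

```text
time: 10.55
tool_pos: [0.4369, -0.2355, 0.177]
tool_rot: [0.0, -0.001, 1.0, 0.0]
contact_force: [0.7, 0.1, 0.3]
grip_width: 0.652
```

Call:
{"api": "servo_tool", "payload": {
  "travel": [
    [0,0,0],
    [0,0,0],
    [0,0,0],
    [0,0,0],
    [0,0,0],
    [0,0,-0.02],
    [0,0,-0.06],
    [0,0,-0.1],
    [0,0,-0.13],
    [0,0,-0.14]
  ],
  "turn": [0,0,0,0,0,0,0,0,0,0],
  "jaw": 0.1,
  "grip_force": 60
}}

```text
time: 11.55
tool_pos: [0.4369, -0.2366, 0.3203]
tool_rot: [0.003, 0.0, 1.0, -0.001]
contact_force: [0.7, -0.2, -2.4]
grip_width: 0.421
```

```bash
python3 - <<'E'
from h import *
W=viewer.camera("wrist"); save(W,"w6")
T=viewer.camera("top"); save(T,"top4")
plan([.57,.186,.05],90)
E
```

```text
travel [-0.1329, 0.4226, 0.1134] turn -0.02 yaw 89.98 grasp now [ 0.4371 -0.2366  0.1636] zaxis [ 0.0035 -0.0017 -1.    ] t 11.65 q [ 0.44  0.54 -0.01  2.03  0.01  0.57  2.  ] w 0.422
```

View pics/w6.png

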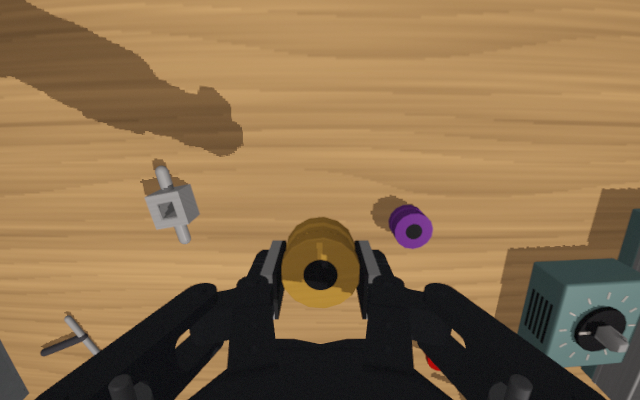

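View pics/top4.png

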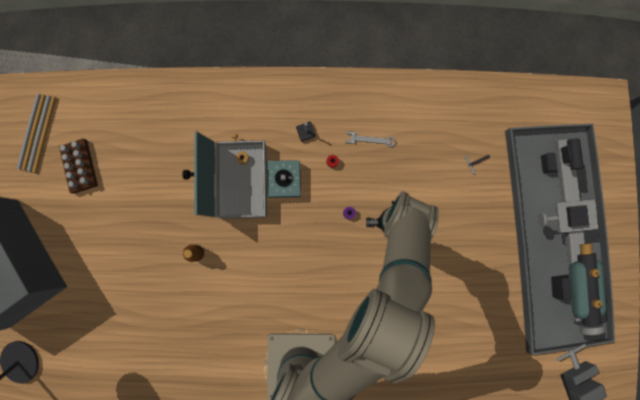

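Call:
{"api": "servo_tool", "payload": {
  "travel": [
    [-0.012,0.04,0],
    [-0.025,0.08,0],
    [-0.038,0.12,0],
    [-0.05,0.16,0],
    [-0.063,0.2,0],
    [-0.076,0.24,0],
    [-0.088,0.28,0],
    [-0.1,0.32,0],
    [-0.113,0.36,0],
    [-0.126,0.4,0],
    [-0.133,0.423,0.01],
    [-0.133,0.423,0.02]
  ],
  "turn": [0,0,0,0,0,0,0,0,0,0,0,0]
}}

```text
time: 12.85
tool_pos: [0.5689, 0.192, 0.2943]
tool_rot: [-0.001, -0.003, 1.0, 0.001]
contact_force: [-0.4, 1.8, -2.1]
grip_width: 0.42
```

Call:
{"api": "servo_tool", "payload": {
  "travel": [
    [0,0,0.03],
    [0,0,0.06],
    [0,0,0.085],
    [0,0,0.094],
    [0,0,0.097],
    [0,0,0.097]
  ],
  "turn": [0,0,0,0,0,0]
}}

```text
time: 13.45
tool_pos: [0.5675, 0.1849, 0.2017]
tool_rot: [-0.003, 0.001, 1.0, -0.001]
contact_force: [-10.7, -2.1, 30.5]
grip_width: 0.426
```

Call:
{"api": "servo_tool", "payload": {
  "travel": [
    [0,0,0],
    [0,0,0],
    [0,0,0],
    [0,0,-0.02],
    [0,0,-0.06],
    [0,0,-0.1],
    [0,0,-0.15],
    [0,0,-0.2],
    [0,0,-0.22],
    [0,0,-0.22]
  ],
  "turn": [0,0,0,0,0,0,0,0,0,0],
  "jaw": 0.65
}}

```text
time: 14.45
tool_pos: [0.5704, 0.1868, 0.423]
tool_rot: [0.003, 0.0, 1.0, 0.001]
contact_force: [-0.3, -0.5, 0.2]
grip_width: 0.652
```

```bash
python3 - <<'E'
from h import *
W=viewer.camera("wrist"); save(W,"w7")
plan([.57,.35,.25],90)
S=viewer.camera("side"); save(S,"side3",(50,250,200,450),3)
E
```

```text
travel [-0.0003, 0.1633, 0.016] turn -0.02 yaw 89.98 grasp now [0.5699 0.1868 0.2659] zaxis [ 2.1e-03  7.0e-04 -1.0e+00] t 14.5 q [-0.41  0.54  0.08  1.65 -0.05  0.96  1.25] w 0.654
```

View pics/w7.png

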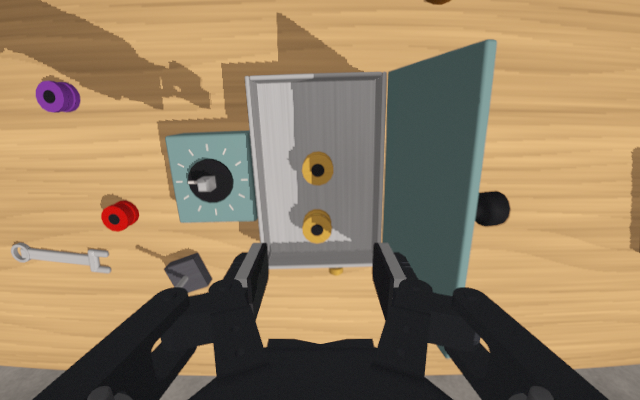

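View pics/side3.png

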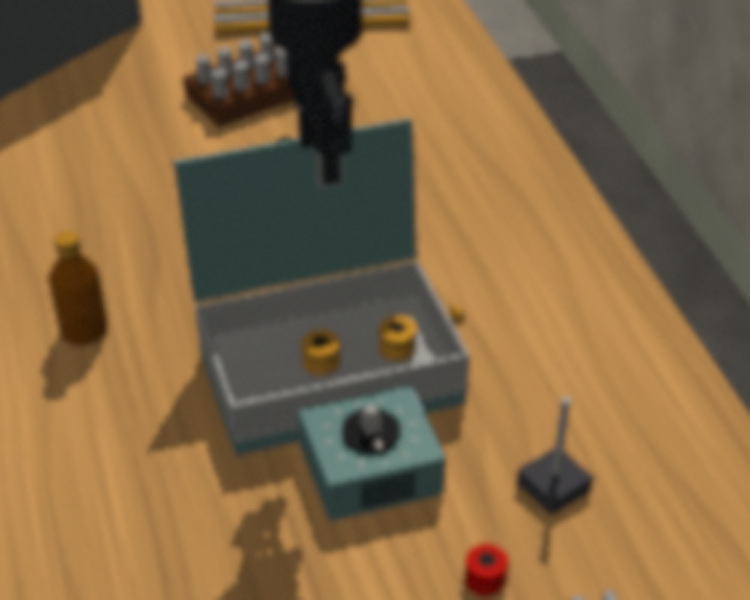

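Call:
{"api": "servo_tool", "payload": {
  "travel": [
    [-0.01,0.02,-0.015],
    [-0.02,0.06,-0.02],
    [-0.03,0.1,-0.02],
    [-0.045,0.14,-0.02],
    [-0.055,0.18,-0.02],
    [-0.062,0.205,-0.02],
    [-0.062,0.21,-0.02],
    [-0.062,0.21,-0.02]
  ],
  "turn": [0,0,0,0,0,0,0,0],
  "jaw": 0
}}

```text
time: 15.35
tool_pos: [0.6308, 0.3975, 0.4364]
tool_rot: [-0.002, -0.001, 1.0, -0.001]
contact_force: [-0.5, 0.3, 0.3]
grip_width: -0.004
```

```bash
python3 - <<'E'
from h import *
W=viewer.camera("wrist"); save(W,"w8")
plan([.632,.35,.25],90)
X=cloud(W);np.save("w8.npy",X)
T=viewer.camera("top"); S=viewer.camera("side")
for n,p in(("W",W),("T",T),("S",S)):
    hsv=cv2.cvtColor(p["img"],cv2.COLOR_RGB2HSV);Q=cloud(p)
    m=(Q[:,:,2]>.075)&(Q[:,:,2]<.23)&(Q[:,:,1]>.22)&(Q[:,:,1]<.35)&(Q[:,:,0]>.45)&(Q[:,:,0]<.7)&(hsv[:,:,0]>70)&(hsv[:,:,0]<110)&(hsv[:,:,1]>50)
    q=Q[m]; print(n,len(q))
    if len(q)>50:
        print(np.percentile(q,[1,50,99],axis=0).round(3).tolist())
        A=np.c_[q[:,0],q[:,2],np.ones(len(q))]; c=np.linalg.lstsq(A,q[:,1],rcond=None)[0]; print("y=",c.round(3),"lean deg",np.degrees(np.arctan(c[1])).round(1))
E
```

```text
travel [-0.0009, -0.0459, 0.0328] turn -0.03 yaw 89.97 grasp now [0.6308 0.3955 0.2826] zaxis [-0.0029 -0.0032 -1.    ] t 15.4 q [-0.64  0.76  0.08  1.15 -0.06  1.23  1.01] w -0.003
W 12998
[[0.467, 0.271, 0.079], [0.561, 0.287, 0.179], [0.679, 0.295, 0.213]]
y= [0.026 0.146 0.246] lean deg 8.3
T 1152
[[0.465, 0.261, 0.09], [0.57, 0.273, 0.152], [0.678, 0.285, 0.214]]
y= [0.03 0.17 0.23] lean deg 9.7
S 3194
[[0.465, 0.258, 0.077], [0.568, 0.273, 0.146], [0.678, 0.286, 0.209]]
y= [0.029 0.163 0.232] lean deg 9.2
```

View pics/w8.png

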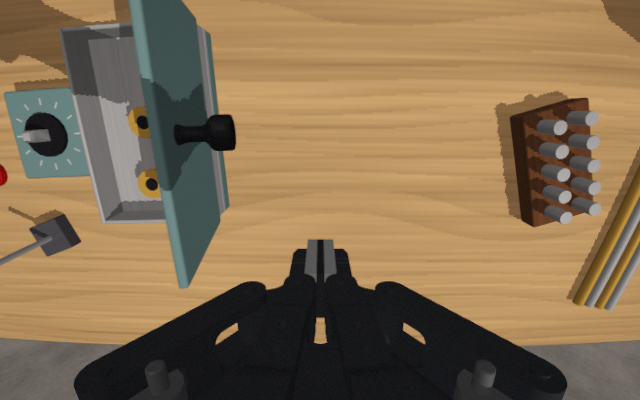

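Call:
{"api": "servo_tool", "payload": {
  "travel": [
    [0,-0.02,0.03],
    [0,-0.037,0.06],
    [0,-0.045,0.074],
    [0,-0.065,0.074],
    [0,-0.085,0.074],
    [0,-0.1,0.074],
    [0,-0.113,0.074],
    [0,-0.13,0.075],
    [0,-0.146,0.076],
    [0,-0.16,0.082],
    [0,-0.174,0.09],
    [0,-0.174,0.09]
  ],
  "turn": [0,0,0,0,0,0,0,0,0,0,0,0]
}}

```text
time: 16.7
tool_pos: [0.6312, 0.2191, 0.3479]
tool_rot: [-0.002, 0.002, 1.0, -0.002]
contact_force: [0.8, 0.6, -1.3]
grip_width: 0.002
```

```bash
python3 - <<'E'
from h import *
S=viewer.camera("side"); save(S,"side4",(50,250,200,450),3)
W=viewer.camera("wrist"); save(W,"w9")
plan([.632,.156,.0915],90)
print(arm.sense()["contact_force"])
E
```

```text
travel [-0.0011, -0.0661, 0.1027] turn -0.06 yaw 89.94 grasp now [0.6309 0.222  0.1942] zaxis [-1.8e-03 -9.0e-04 -1.0e+00] t 16.8 q [-0.42  0.72  0.06  1.51 -0.05  0.92  1.23] w 0.007
[-0.06239098  0.84800499 -0.14746491]
```

View pics/side4.png

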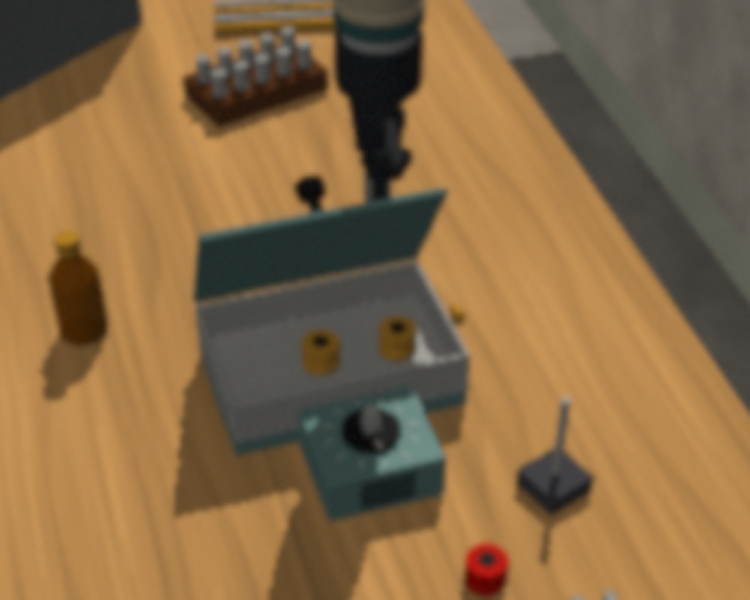

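View pics/w9.png

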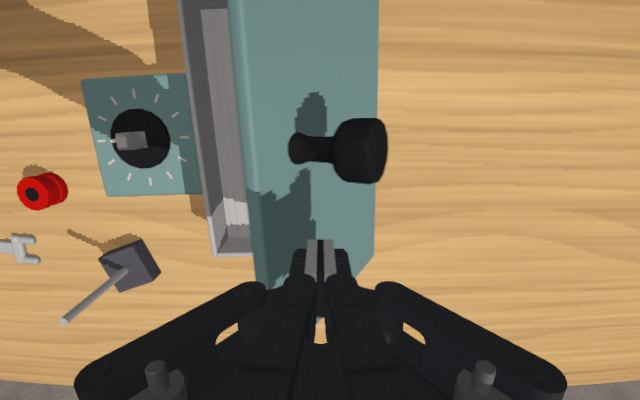

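Call:
{"api": "servo_tool", "payload": {
  "travel": [
    [0,-0.012,0.01],
    [0,-0.023,0.021],
    [0,-0.034,0.034],
    [0,-0.043,0.0465],
    [0,-0.05,0.059],
    [0,-0.057,0.072],
    [0,-0.063,0.086],
    [0,-0.067,0.096],
    [0,-0.067,0.1],
    [0,-0.067,0.102],
    [0,-0.067,0.102]
  ],
  "turn": [0,0,0,0,0,0,0,0,0,0,0]
}}

```text
time: 17.9
tool_pos: [0.6313, 0.156, 0.2477]
tool_rot: [-0.0, -0.0, 1.0, 0.0]
contact_force: [-0.2, -0.7, 0.4]
grip_width: -0.002
```

```bash
python3 - <<'E'
from h import *
S=viewer.camera("side"); save(S,"side5",(50,250,200,450),3)
plan([.632,.156,.0915],90)
print(arm.sense()["contact_force"])
E
```

```text
travel [-0.0006, -0.0003, 0.0017] turn 0.02 yaw 90.02 grasp now [0.6315 0.1563 0.0932] zaxis [ 6.e-04  4.e-04 -1.e+00] t 17.95 q [-0.31  0.82  0.04  1.64 -0.05  0.69  1.33] w -0.001
[-0.13641596 -0.03697463 -1.02614768]
```

View pics/side5.png

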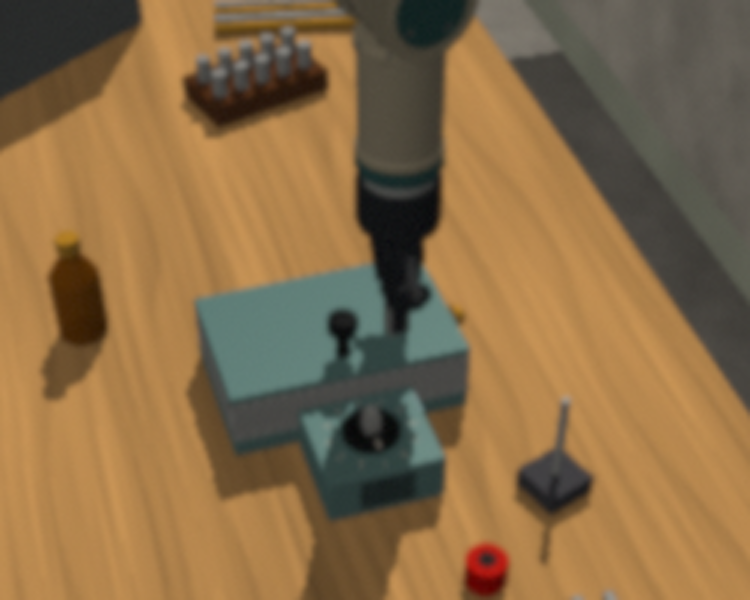

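Call:
{"api": "servo_tool", "payload": {
  "travel": [
    [0,0,0.002],
    [0,0,0.004],
    [0,0,0.004]
  ],
  "turn": [0,0,0]
}}

```text
time: 18.25
tool_pos: [0.6317, 0.1563, 0.2469]
tool_rot: [0.001, -0.0, 1.0, 0.001]
contact_force: [-5.1, -0.1, 17.2]
grip_width: -0.001
```

Call:
{"api": "servo_tool", "payload": {
  "travel": [
    [0,0,-0.03],
    [0.0,-0.02,-0.07],
    [0.01,-0.06,-0.1],
    [0.025,-0.1,-0.12],
    [0.04,-0.14,-0.13],
    [0.055,-0.18,-0.13],
    [0.07,-0.22,-0.13],
    [0.085,-0.26,-0.13],
    [0.1,-0.3,-0.13],
    [0.115,-0.34,-0.13],
    [0.13,-0.38,-0.13],
    [0.14,-0.42,-0.13]
  ],
  "turn": [0,0,0,0,0,0,0,0,0,0,0,0],
  "jaw": 0.75
}}

```text
time: 19.45
tool_pos: [0.4903, -0.2655, 0.3742]
tool_rot: [0.0, -0.0, 1.0, -0.0]
contact_force: [0.6, -0.9, -0.2]
grip_width: 0.753
```

Call:
{"api": "servo_tool", "payload": {
  "travel": [
    [0.015,-0.04,0],
    [0.03,-0.075,0],
    [0.035,-0.095,0],
    [0.035,-0.095,0],
    [0.035,-0.095,0]
  ],
  "turn": [0,0,0,0,0]
}}

```text
time: 19.95
tool_pos: [0.4565, -0.3588, 0.3738]
tool_rot: [0.0, 0.0, 1.0, 0.0]
contact_force: [0.8, 0.9, 0.6]
grip_width: 0.756
```

```bash
python3 - <<'E'
from h import *
S=viewer.camera("side"); save(S,"side6",(50,250,200,450),3)
W=viewer.camera("wrist"); save(W,"w10"); np.save("w10.npy",cloud(W))
T=viewer.camera("top")
for p in (S,T):
    Q=cloud(p); q=Q[(Q[:,:,0]>.47)&(Q[:,:,0]<.68)&(Q[:,:,1]>.12)&(Q[:,:,1]<.25)&(Q[:,:,2]>.04)&(Q[:,:,2]<.09)]
    A=np.c_[q[:,0],q[:,1],np.ones(len(q))]; c=np.linalg.lstsq(A,q[:,2],rcond=None)[0]; print(c.round(4),np.median(q[:,2]))
plan([.456,-.38,.02],90)
for d in finder.silhouettes(W,"handle_center")[:2]:
    r=d["region"];X=cloud(W)[r]; X=X[(X[:,2]>.022)&(X[:,2]<.036)]
    print(d["conf"],d["centre"],np.median(X[:,2]),cv2.minAreaRect(X[:,:2].astype(np.float32)),X.mean(0))
E
```

```text
[0. 0. 0.] nan
[0.0004 0.0011 0.0727] 0.07321896404077988
travel [0.0014, -0.0227, 0.1991] turn 0.15 yaw 90.15 grasp now [ 0.4573 -0.3573  0.2191] zaxis [ 5.e-04  1.e-03 -1.e+00] t 20.1 q [ 0.59  0.56  0.03  1.75 -0.02  0.83  2.21] w 0.747
0.83 [177.7, 290.3] 0.02730241610287726 ((0.4538270831108093, -0.38416600227355957), (0.03449240326881409, 0.03421151265501976), 9.783473014831543) [ 0.45320459 -0.38414974  0.02721997]
0.56 [343.9, 557.3] 0.022390633560205847 ((0.7093520164489746, 8.520856499671936e-05), (0.017868302762508392, 0.008088294416666031), 47.462528228759766) [7.10263652e-01 7.82076823e-05 2.23803541e-02]
  return _methods._mean(a, axis=axis, dtype=dtype,
  ret = ret.dtype.type(ret / rcount)
```

View pics/side6.png

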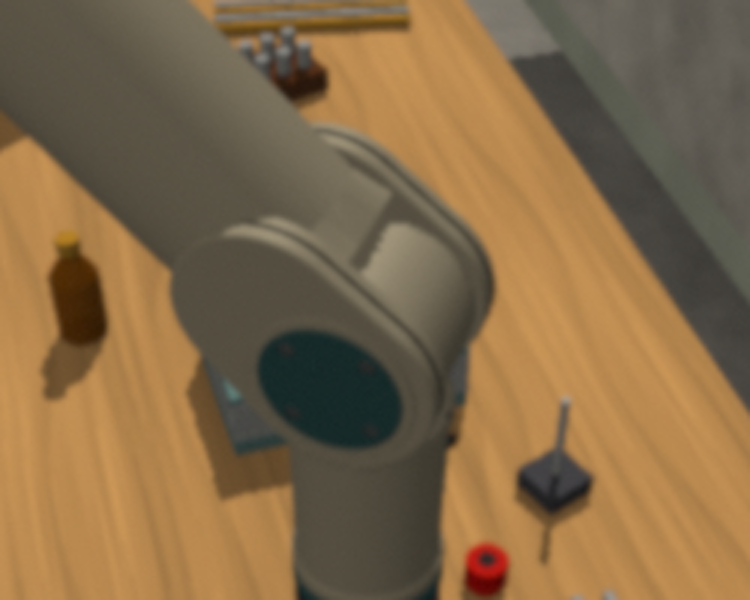

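View pics/w10.png

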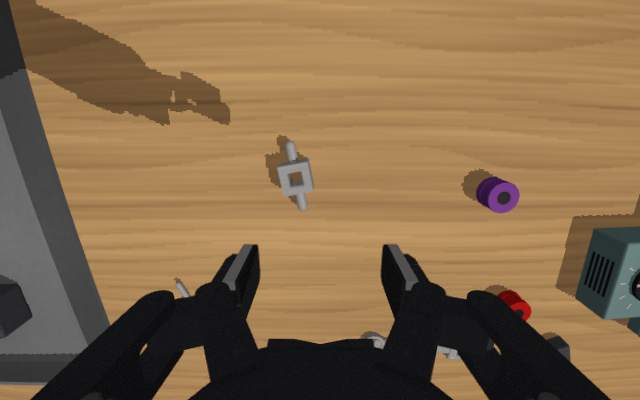

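```bash
python3 - <<'E'
from h import *
X=np.load("w10.npy").reshape(-1,3)
k=(np.hypot(X[:,0]-.454,X[:,1]+.384)<.05)&(X[:,2]>.008)&(X[:,2]<.04)
q=X[k]; c=q[:,:2].mean(0); w,v=np.linalg.eigh(np.cov((q[:,:2]-c).T)); print(len(q),c,np.degrees(np.arctan2(v[1,1],v[0,1])))
t=q[q[:,2]>.0235]; print(cv2.minAreaRect(t[:,:2].astype(np.float32)), np.percentile(t,[2,98],axis=0).mean(0))
plan([.4545,-.384,.0205],99.8)
plan([.4545,-.384,.07],99.8)
E
```

```text
1277 [ 0.45109989 -0.38437106] -170.5507992183607
((0.45387452840805054, -0.38417983055114746), (0.03431365638971329, 0.03421596437692642), 10.14140510559082) [ 0.45344521 -0.38466814  0.02677308]
travel [0.0028, -0.0265, 0.1985] turn -9.65 yaw 90.15 grasp now [ 0.4572 -0.3575  0.2191] zaxis [ 4.e-04  8.e-04 -1.e+00] t 20.15 q [ 0.59  0.56  0.03  1.75 -0.02  0.83  2.21] w 0.753
travel [0.0028, -0.0265, 0.149] turn -9.65 yaw 90.15 grasp now [ 0.4572 -0.3575  0.2191] zaxis [ 4.e-04  8.e-04 -1.e+00] t 20.15 q [ 0.59  0.56  0.03  1.75 -0.02  0.83  2.21] w 0.753
```

Call:
{"api": "servo_tool", "payload": {
  "travel": [
    [0.001,-0.01,0.03],
    [0.003,-0.02,0.06],
    [0.003,-0.0265,0.09],
    [0.003,-0.0265,0.11],
    [0.003,-0.0265,0.11],
    [0.003,-0.0265,0.11]
  ],
  "turn": [-4,-8,-9.8,-9.8,-9.8,-9.8]
}}

```text
time: 20.75
tool_pos: [0.4539, -0.385, 0.264]
tool_rot: [0.0, -0.086, 0.996, 0.0]
contact_force: [0.8, -0.2, 0.3]
grip_width: 0.75
```

```bash
python3 - <<'E'
from h import *
W=viewer.camera("wrist"); save(W,"w11"); X=cloud(W).reshape(-1,3)
k=(np.hypot(X[:,0]-.454,X[:,1]+.384)<.05)&(X[:,2]>.008)&(X[:,2]<.04)
q=X[k]; t=q[q[:,2]>.0235]; r=cv2.minAreaRect(t[:,:2].astype(np.float32));print(r, np.percentile(q[:,2],95))
plan([r[0][0],r[0][1],.0205],90+r[2])
E
```

```text
((0.45370209217071533, -0.38463059067726135), (0.034518416970968246, 0.033199742436409), 10.886500358581543) 0.028153255519369452
travel [0.0004, 0.0008, 0.0895] turn -1.02 yaw 99.86 grasp now [ 0.4543 -0.3853  0.11  ] zaxis [ 1.3e-03 -7.0e-04 -1.0e+00] t 20.8 q [ 0.67  0.73 -0.02  1.79  0.02  0.62  2.38] w 0.749
```

View pics/w11.png

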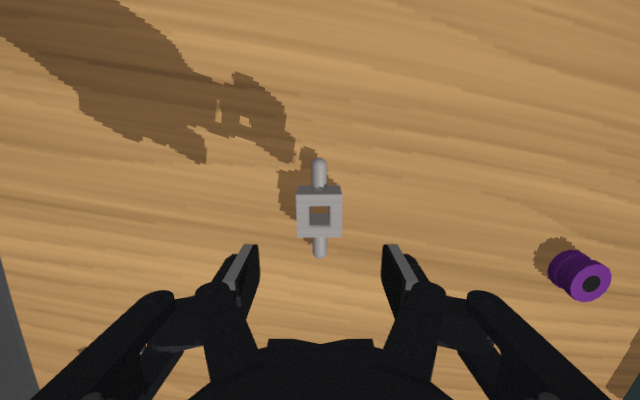

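Handle at (215,320), well aligned with the jaws. Grasping.

Call:
{"api": "servo_tool", "payload": {
  "travel": [
    [0,0.0005,0.03],
    [0,0.0005,0.06],
    [0,0.0005,0.08],
    [0,0.0005,0.088],
    [0,0.0005,0.0895],
    [0,0.0005,0.0895]
  ],
  "turn": [0,0,0,0,0,0]
}}

```text
time: 21.4
tool_pos: [0.4538, -0.3855, 0.1755]
tool_rot: [0.001, -0.086, 0.996, -0.001]
contact_force: [-0.2, 0.3, 0.4]
grip_width: 0.749
```

Call:
{"api": "servo_tool", "payload": {
  "travel": [
    [0,0,0],
    [0,0,0],
    [0,0,0],
    [0,0,0],
    [0,0,0],
    [0,0,0],
    [0,0,-0.03],
    [0,0,-0.06],
    [0,0,-0.1],
    [0,0,-0.13],
    [0,0,-0.13]
  ],
  "turn": [0,0,0,0,0,0,0,0,0,0,0],
  "jaw": 0.1,
  "grip_force": 80
}}

```text
time: 22.5
tool_pos: [0.4544, -0.3863, 0.309]
tool_rot: [0.003, -0.085, 0.996, -0.003]
contact_force: [0.2, -0.3, -1.6]
grip_width: 0.385
```

```bash
python3 - <<'E'
from h import *
W=viewer.camera("wrist"); save(W,"w12"); save(W,"w12z",(200,330,220,420),3)
plan([.577,.056,.15],91)
T=viewer.camera("top"); save(T,"top5",(130,230,230,350),5)
E
```

```text
travel [-0.1966, 0.4142, 0.001] turn 8.79 yaw 99.79 grasp now [ 0.4543 -0.3861  0.1519] zaxis [ 0.0039 -0.003  -1.    ] t 22.55 q [ 0.67  0.67 -0.02  1.77  0.02  0.7   2.38] w 0.382
```

View pics/w12z.png

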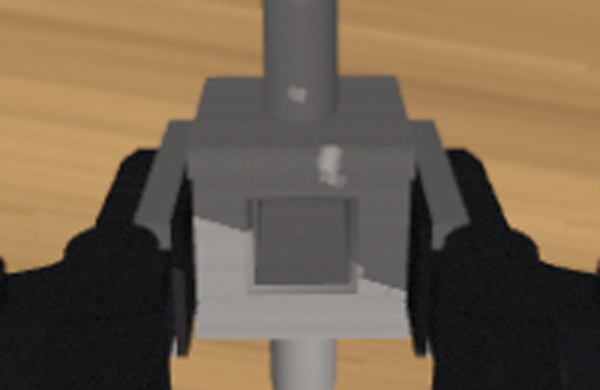

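View pics/top5.png

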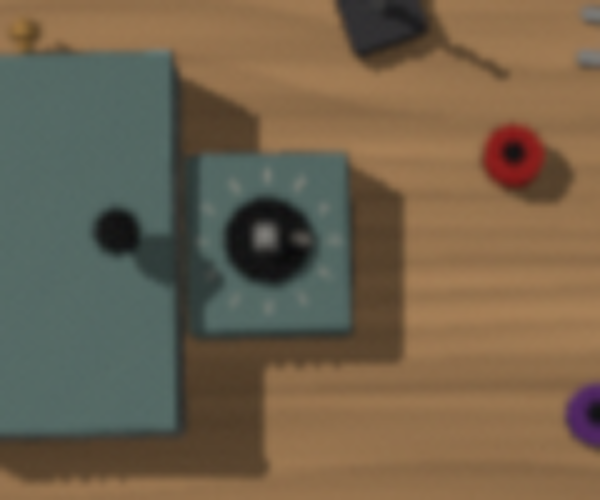

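```bash
python3 - <<'E'
from h import *
W=viewer.camera("wrist"); s=arm.sense(); Rm=R.from_quat(np.roll(s["tool_rot"],-1)).as_matrix()
X=cloud(W)
tool=lambda P:(np.asarray(P)-s["tool_pos"])@Rm
print("top pts tool",tool(np.array([X[305,320],X[280,295],X[280,345],X[258,320]])).round(4).tolist())
zt=np.median(X[302:308,300:340,2]);print(zt)
for rc in [(266.5,303),(266.5,339),(297.5,302.7),(297.5,339)]: print(tool(at_z(W,rc,zt)[0]).round(4))
for rc in [(248.5,283),(248.5,358),(312.5,285),(312.5,357)]: print("outer",tool(at_z(W,rc,zt)[0]).round(4))
plan([.66,.056,.17],91)
E
```

```text
top pts tool [[-0.0131, 0.0004, 0.1471], [0.0004, -0.0111, 0.1474], [0.0001, 0.0119, 0.1479], [0.0117, 0.0004, 0.1475]]
0.15647395664516192
[ 0.0075 -0.0073  0.1472]
[0.0075 0.009  0.1472]
[-0.0089 -0.0078  0.1472]
[-0.009   0.0093  0.1472]
outer [ 0.0165 -0.016   0.1472]
outer [0.0165 0.0172 0.1472]
outer [-0.0175 -0.0164  0.1472]
outer [-0.0175  0.0181  0.1472]
travel [-0.2792, 0.3991, -0.0209] turn 8.8 yaw 99.8 grasp now [ 0.4526 -0.3847  0.149 ] zaxis [-1.1e-03  8.0e-04 -1.0e+00] t 22.65 q [ 0.67  0.67 -0.02  1.77  0.02  0.7   2.38] w 0.383
```

Call:
{"api": "servo_tool", "payload": {
  "travel": [
    [-0.025,0.036,-0.02],
    [-0.05,0.072,-0.02],
    [-0.075,0.108,-0.02],
    [-0.1,0.144,-0.02],
    [-0.125,0.18,-0.02],
    [-0.15,0.216,-0.02],
    [-0.175,0.252,-0.02],
    [-0.2,0.288,-0.02],
    [-0.225,0.324,-0.02],
    [-0.25,0.36,-0.02],
    [-0.275,0.393,-0.02],
    [-0.279,0.399,-0.02]
  ],
  "turn": [1,2,3,4,5,6,7,8,8.8,8.8,8.8,8.8]
}}

```text
time: 23.85
tool_pos: [0.661, 0.0631, 0.3217]
tool_rot: [-0.001, -0.013, 1.0, 0.002]
contact_force: [-1.3, 0.7, -0.9]
grip_width: 0.385
```

Call:
{"api": "servo_tool", "payload": {
  "travel": [
    [0,0,0],
    [0,0,0],
    [0,0,0],
    [0,0,0]
  ],
  "turn": [0,0,0,0]
}}

```text
time: 24.25
tool_pos: [0.6599, 0.0535, 0.324]
tool_rot: [-0.0, -0.007, 1.0, -0.0]
contact_force: [0.4, 0.5, -0.5]
grip_width: 0.382
```

```bash
python3 - <<'E'
from h import *
W=viewer.camera("wrist"); save(W,"w13"); save(W,"w13z",(60,260,220,420),3); np.savez("w13.npz",**{k:v for k,v in W.items()})
np.save("w13c.npy",cloud(W)); s=arm.sense(); np.savez("s13.npz",p=s["tool_pos"],q=s["tool_rot"])
plan([.577,.056,.15],91)
E
```

```text
travel [0.083, 0.0034, 0.0195] turn -0.13 yaw 90.87 grasp now [0.66   0.0538 0.1695] zaxis [-4.e-04 -6.e-04 -1.e+00] t 24.3 q [-0.17  0.73  0.08  1.56 -0.07  0.85  1.52] w 0.381
```

View pics/w13.png

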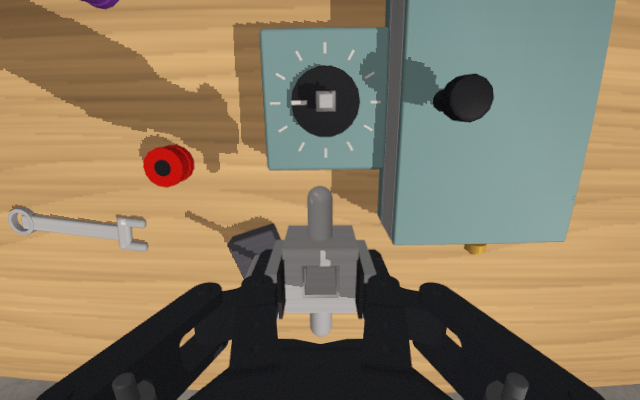

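View pics/w13z.png

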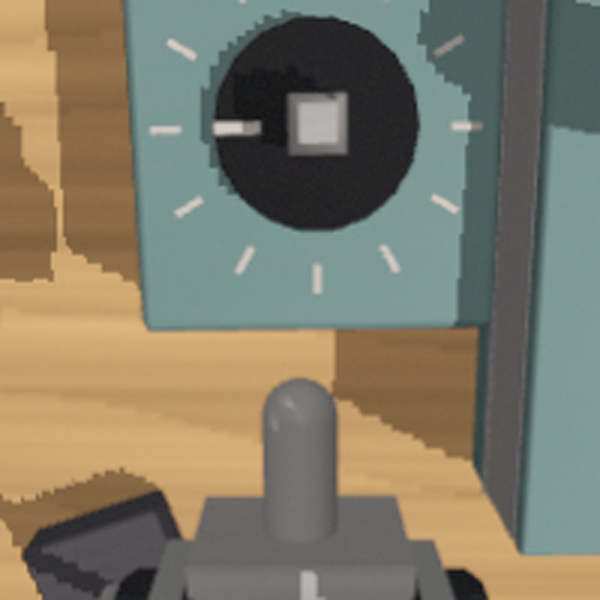

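```bash
python3 - <<'E'
from h import *
W=dict(np.load("w13.npz",allow_pickle=True)); X=np.load("w13c.npy"); s=np.load("s13.npz")
Rm=R.from_quat(np.roll(s["q"],-1)).as_matrix()
tool=lambda P:(np.asarray(P)-s["p"])@Rm
zt=np.median(X[95:106,321:331,2]); print("tip z",zt)
zd=np.median(X[115:130,310:340,2]); print("disc z",zd, "disc2",np.median(X[75:85,315:335,2]))
img=W["img"].astype(int)
g=img.sum(2)
# tip top: bright
sub=np.zeros(g.shape,bool); sub[85:118,312:342]=True
m=sub&(X[:,:,2]>zt-.0035)&(X[:,:,2]<zt+.003)
ys,xs=np.nonzero(m); print("n",m.sum(),ys.min(),ys.max(),xs.min(),xs.max(), X[m].mean(0))
P=at_z(W,np.c_[ys,xs],zt)[:,:2].astype(np.float32); print("rect",cv2.minAreaRect(P))
m2=sub&(g>480); ys,xs=np.nonzero(m2); print(m2.sum(),ys.min(),ys.max(),xs.min(),xs.max()); P=at_z(W,np.c_[ys,xs],zt); print("bright",P.mean(0),cv2.minAreaRect(P[:,:2].astype(np.float32)), "tool",tool(P.mean(0)))
# disc
dm=(g<130); n,l,st,ce=cv2.connectedComponentsWithStats(dm.astype(np.uint8))
i=l[120,325]; print(st[i]); c=cv2.findContours((l==i).astype(np.uint8),cv2.RETR_EXTERNAL,cv2.CHAIN_APPROX_NONE)[0][0].reshape(-1,2)
Q=at_z(W,c[:,::-1],.056)[:,:2]
A=np.c_[2*Q,np.ones(len(Q))]; sol=np.linalg.lstsq(A,(Q**2).sum(1),rcond=None)[0]; print("disc c",sol[:2],"r",np.sqrt(sol[2]+sol[0]**2+sol[1]**2))
# hole at current
for rc in [(0,0)]: pass
# box edges orientation: bottom edge and left edge
E=at_z(W,[(168.5,269.5),(168.5,382),(30,261),(29,385),(168,269)],.05); print(E.round(4).tolist())
# handle hole corners print region
save(W,"w13h",(210,330,250,390),5)
E
```

```text
tip z 0.07939838047446378
disc z 0.0555458645763692 disc2 0.05560749341348854
n 311 91 110 317 334 [0.57701788 0.05677242 0.07853848]
rect ((0.5769422054290771, 0.056871041655540466), (0.012667292729020119, 0.011936557479202747), 0.8041133880615234)
164 94 107 320 332
bright [0.57686993 0.05710939 0.07939838] ((0.5769127607345581, 0.057194024324417114), (0.008665661327540874, 0.00837991014122963), 0.839142918586731) tool [0.08299239 0.00463895 0.24482759]
[ 292   66   67   70 3151]
disc c [0.57674523 0.05775517] r 0.02488503379048506
[[0.6311, 0.0111, 0.05], [0.6298, 0.1061, 0.05], [0.5254, 0.0079, 0.05], [0.5235, 0.1011, 0.05], [0.6307, 0.0106, 0.05]]
```

View pics/w13h.png

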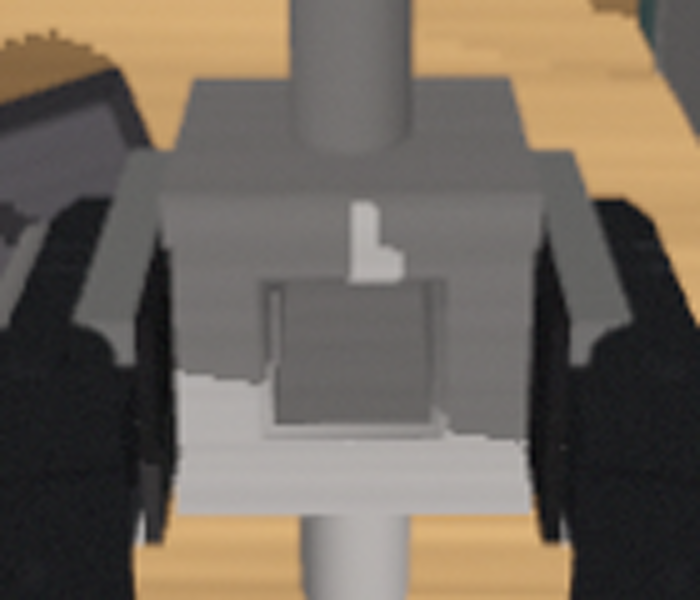

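Call:
{"api": "servo_tool", "payload": {
  "travel": [
    [0.03,0.001,0.02],
    [0.06,0.0015,0.04],
    [0.08,0.002,0.05],
    [0.0836,0.002,0.05],
    [0.0836,0.002,0.05],
    [0.0836,0.002,0.05],
    [0.0836,0.002,0.05],
    [0.0836,0.002,0.05]
  ],
  "turn": [0,0,0,0,0,0,0,0]
}}

```text
time: 25.1
tool_pos: [0.5775, 0.056, 0.2746]
tool_rot: [0.001, -0.009, 1.0, 0.0]
contact_force: [-1.2, 0.3, -2.3]
grip_width: 0.381
```

```bash
python3 - <<'E'
from h import *
P=[];
for i in range(5):
    W=viewer.camera("wrist"); P.append(arm.sense()["tool_pos"])
print(np.array(P).round(4),np.mean(P,0))
save(W,"w14",(150,400,180,460),2.8)
S=viewer.camera("side"); save(S,"side7",(130,230,270,390),6)
plan([.5763,.0562,.2810],90.8,tcp=True)
E
```

```text
[[0.5773 0.056  0.2745]
 [0.5771 0.056  0.2744]
 [0.5769 0.056  0.2743]
 [0.5768 0.056  0.2742]
 [0.5768 0.056  0.2742]] [0.57699001 0.0560146  0.27433014]
travel [0.0004, 0.0002, -0.0068] turn 0.19 yaw 90.99 grasp now [0.5767 0.056  0.1195] zaxis [ 1.e-04  0.e+00 -1.e+00] t 25.4 q [-0.19  0.7   0.07  1.83 -0.08  0.61  1.52] w 0.378
```

View pics/w14.png

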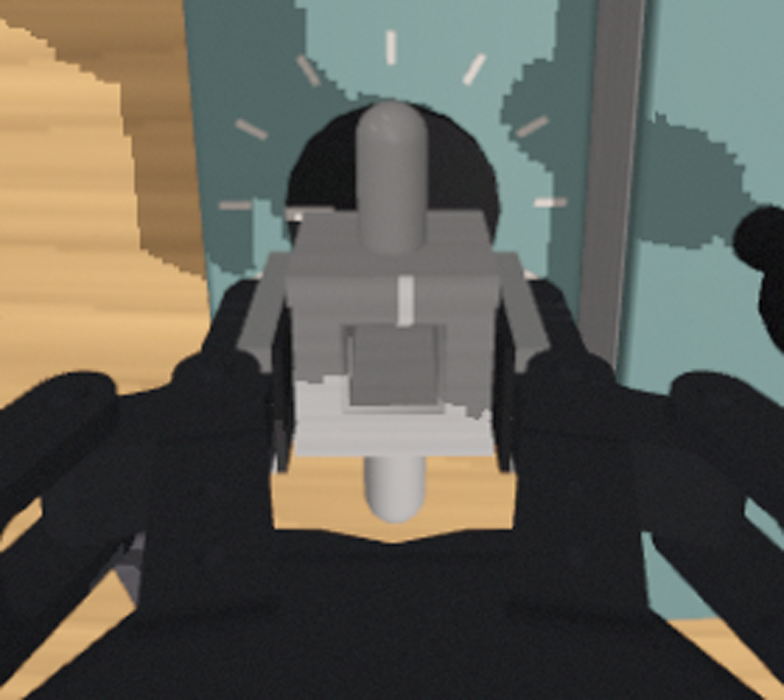

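View pics/side7.png

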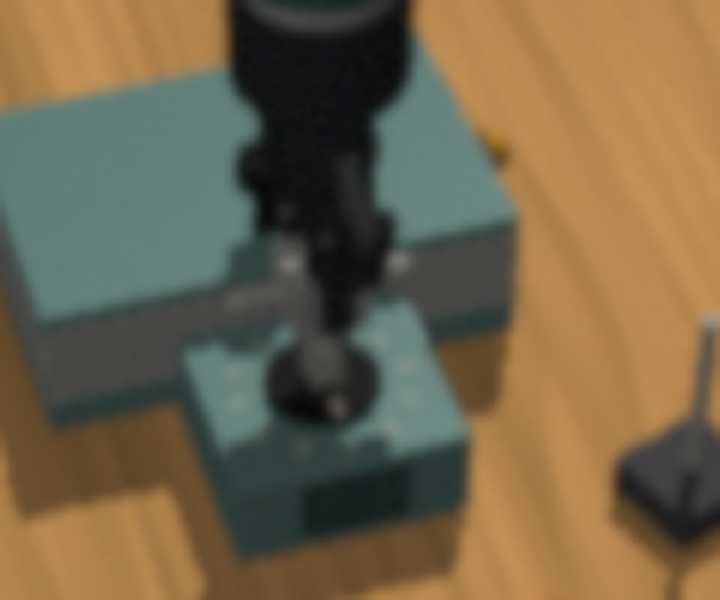

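Call:
{"api": "servo_tool", "payload": {
  "travel": [
    [0.0003,0.0002,0.008],
    [0.0003,0.0002,0.016],
    [0.0003,0.0002,0.02],
    [0.0003,0.0002,0.024],
    [0.0003,0.0002,0.027],
    [0.0003,0.0002,0.03],
    [0.0003,0.0002,0.03]
  ],
  "turn": [0,0,0,0,0,0,0]
}}

```text
time: 26.1
tool_pos: [0.5766, 0.0562, 0.2439]
tool_rot: [0.0, -0.009, 1.0, -0.0]
contact_force: [1.3, -0.5, -2.2]
grip_width: 0.385
```

Call:
{"api": "servo_tool", "payload": {
  "travel": [
    [0,0,0.004],
    [0,0,0.008],
    [0,0,0.011],
    [0,0,0.013],
    [0,0,0.013]
  ],
  "turn": [0,0,0,0,0]
}}

```text
time: 26.6
tool_pos: [0.5766, 0.0562, 0.2318]
tool_rot: [0.0, -0.009, 1.0, 0.0]
contact_force: [0.7, 0.7, 4.2]
grip_width: 0.384
```

Call:
{"api": "servo_tool", "payload": {
  "travel": [
    [0,0,0.001],
    [0,0,0.002],
    [0,0,0.002]
  ],
  "turn": [0,0,0]
}}

```text
time: 26.9
tool_pos: [0.5765, 0.0562, 0.2317]
tool_rot: [0.001, -0.009, 1.0, 0.0]
contact_force: [-3.4, -0.6, 20.0]
grip_width: 0.384
```

```bash
python3 - <<'E'
from h import *
S=viewer.camera("side"); save(S,"side8",(130,230,270,390),6)
W=viewer.camera("wrist"); save(W,"w15"); X=cloud(W)
print("handle top z",np.median(X[302:308,300:340,2]))
print(arm.sense()["contact_force"],arm.sense()["ft_torque"]); plan([.5763,.0562,.2310],90.8,tcp=True)
E
```

```text
handle top z 0.08339469115016722
[-3.75590744 -0.5563176  19.37320534] [-0.10335894  0.77509338  0.00883613]
travel [0.0002, 0.0, 0.0007] turn 0.19 yaw 90.99 grasp now [0.5767 0.0563 0.077 ] zaxis [ 1.3e-03  4.0e-04 -1.0e+00] t 27.0 q [-0.18  0.77  0.06  1.85 -0.09  0.52  1.52] w 0.38
```

View pics/side8.png

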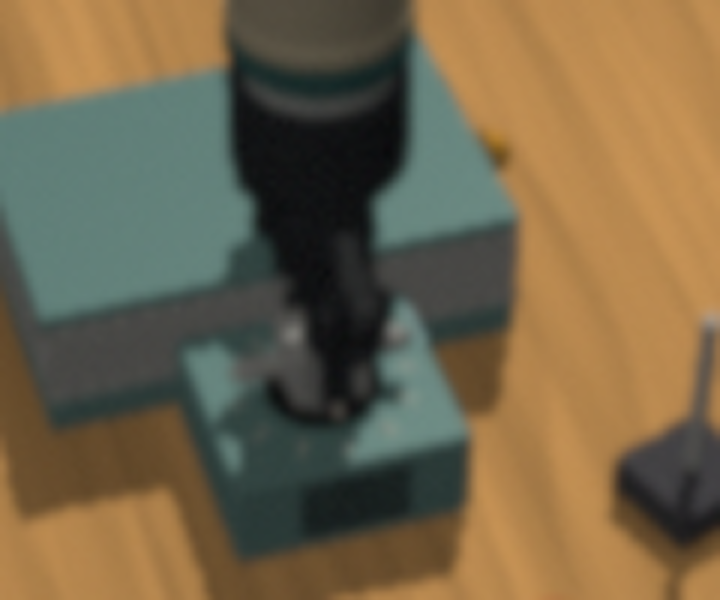

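View pics/w15.png

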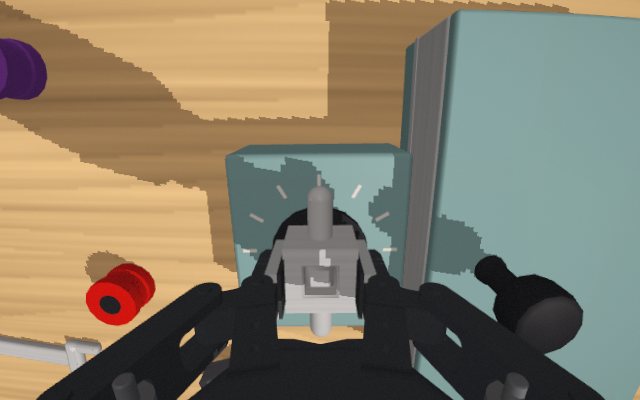

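Call:
{"api": "servo_tool", "payload": {
  "travel": [
    [0,0,-0.002],
    [0,0,-0.002],
    [0,0,-0.002],
    [0,0,-0.002],
    [0,0,-0.002],
    [0,0,-0.002],
    [0,0,-0.002],
    [0,0,-0.002],
    [0,0,-0.002],
    [0,0,-0.002]
  ],
  "turn": [0,5,10,15,20,25,30,35,40,40]
}}

```text
time: 28.0
tool_pos: [0.577, 0.0564, 0.2318]
tool_rot: [0.001, 0.334, 0.943, 0.0]
contact_force: [1.8, 0.3, 5.4]
grip_width: 0.385
```

```bash
python3 - <<'E'
from h import *
W=viewer.camera("wrist"); save(W,"w16",(150,400,180,460),2.4)
print(arm.sense()["contact_force"],arm.sense()["ft_torque"]); plan([.5766,.0562,.2318],None,tcp=True)
E
```

```text
[1.87515736 0.88809048 5.413335  ] [-0.03080595 -0.36810385  0.15262296]
travel [0.0002, -0.0004, 0.0] turn 0 yaw 51.11 grasp now [0.5774 0.0564 0.0771] zaxis [ 2.2e-03 -1.0e-04 -1.0e+00] t 28.05 q [-0.3   0.78  0.24  1.86 -0.34  0.54  1.06] w 0.385
```

View pics/w16.png

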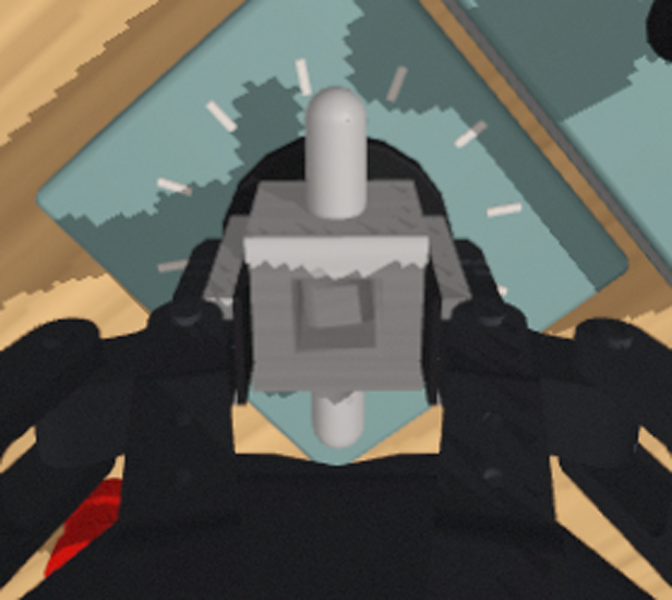

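Call:
{"api": "servo_tool", "payload": {
  "travel": [
    [0,0,0],
    [0,0,0],
    [0,0,0],
    [0,0,0],
    [0,0,0],
    [0,0,0],
    [0,0,0],
    [0,0,0],
    [0,0,0]
  ],
  "turn": [5,10,15,20,25,30,35,40,40]
}}

```text
time: 28.95
tool_pos: [0.5773, 0.0565, 0.2318]
tool_rot: [0.001, 0.636, 0.772, 0.001]
contact_force: [1.9, 1.2, 4.6]
grip_width: 0.383
```

```bash
python3 - <<'E'
from h import *
print(arm.sense()["contact_force"],arm.sense()["ft_torque"]); plan([.5766,.0562,.2318],None,tcp=True)
E
```

```text
[1.92234848 1.24218289 4.55050912] [ 0.08124106 -0.51942158  0.02965569]
travel [-0.0002, -0.0007, 0.0] turn 0 yaw 11.04 grasp now [0.5777 0.0566 0.0771] zaxis [ 2.7e-03  1.0e-04 -1.0e+00] t 28.95 q [-0.41  0.81  0.43  1.86 -0.57  0.59  0.57] w 0.383
```

Call:
{"api": "servo_tool", "payload": {
  "travel": [
    [0,0,0],
    [0,0,0],
    [0,0,0],
    [0,0,0],
    [0,0,0],
    [0,0,0],
    [0,0,0],
    [0,0,0],
    [0,0,0],
    [0,0,0],
    [0,0,0],
    [0,0,0]
  ],
  "turn": [5,10,15,20,25,30,34,38,41,43,43,43]
}}

```text
time: 30.15
tool_pos: [0.5772, 0.0563, 0.2318]
tool_rot: [0.0, 0.874, 0.486, 0.001]
contact_force: [3.2, 1.0, 5.2]
grip_width: 0.386
```

```bash
python3 - <<'E'
from h import *
W=viewer.camera("wrist"); save(W,"w17",(150,400,180,460),2.4)
print(arm.sense()["contact_force"],arm.sense()["ft_torque"]); plan([.5766,.0562,.2318],None,tcp=True)
E
```

```text
[2.95760557 0.3650836  5.07949094] [ 0.04747822 -0.54936907 -0.0095803 ]
travel [-0.0004, -0.0005, 0.0] turn 0 yaw -31.87 grasp now [0.5776 0.0564 0.0771] zaxis [ 2.4e-03  3.0e-04 -1.0e+00] t 30.2 q [-0.52  0.87  0.62  1.86 -0.79  0.68  0.02] w 0.383
```

View pics/w17.png

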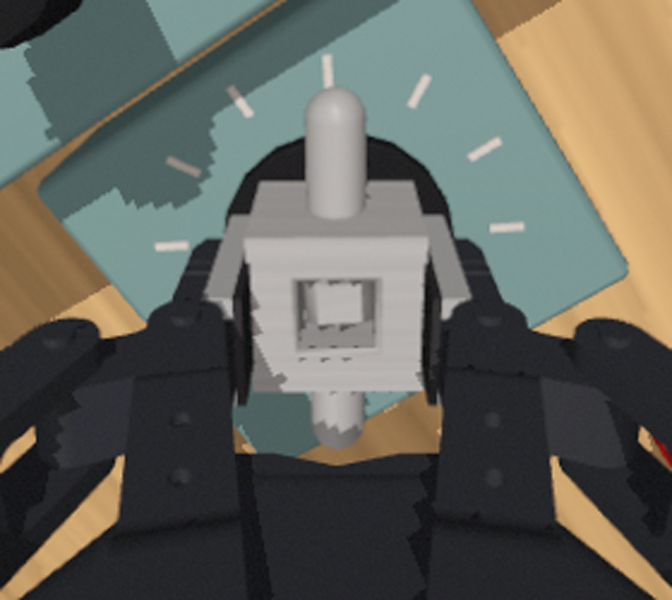

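Call:
{"api": "servo_tool", "payload": {
  "travel": [
    [0,0,0],
    [0,0,0],
    [0,0,0],
    [0,0,0],
    [0,0,-0.02],
    [0,0,-0.05],
    [0,0,-0.09],
    [0,0,-0.13],
    [0,0,-0.17],
    [0,0,-0.17]
  ],
  "turn": [0,0,0,0,0,0,0,0,0,0],
  "jaw": 0.6
}}

```text
time: 31.2
tool_pos: [0.5777, 0.0552, 0.4063]
tool_rot: [0.002, 0.875, 0.485, 0.004]
contact_force: [0.9, -1.1, -0.4]
grip_width: 0.602
```

```bash
python3 - <<'E'
from h import *
W=viewer.camera("wrist"); save(W,"w18"); X=cloud(W).reshape(-1,3)
k=(np.hypot(X[:,0]-.577,X[:,1]-.056)<.05)&(X[:,2]>.062)&(X[:,2]<.1); q=X[k]
t=q[(q[:,2]>.079)&(q[:,2]<.089)]; print(np.median(t[:,2]),cv2.minAreaRect(t[:,:2].astype(np.float32)))
c=q[:,:2].mean(0); w,v=np.linalg.eigh(np.cov((q[:,:2]-c).T)); print(c,np.degrees(np.arctan2(v[1,1],v[0,1])))
plan([.65,.0562,.2],None)
E
```

```text
0.0833902848784395 ((0.5763185024261475, 0.05643000081181526), (0.0345642976462841, 0.032930709421634674), 59.52298355102539)
[0.57729271 0.05838918] 58.80747612159617
travel [0.0389, 0.0617, 0.0493] turn 0 yaw -31.99 grasp now [0.5776 0.056  0.249 ] zaxis [ 4.9e-03  8.0e-04 -1.0e+00] t 31.25 q [-0.64  0.66  0.83  1.74 -0.57  1.   -0.16] w 0.606
```

View pics/w18.png

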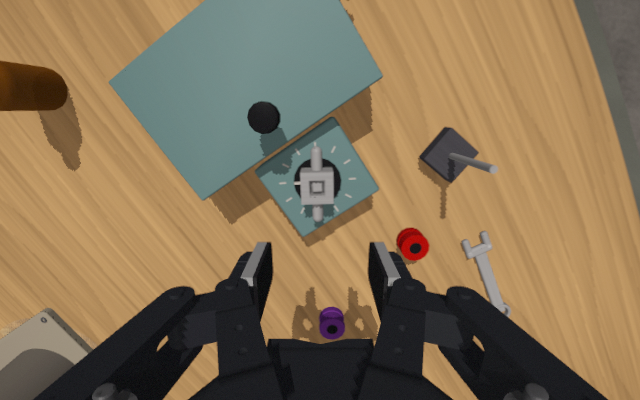

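```bash
python3 - <<'E'
from h import *
W=viewer.camera("wrist"); save(W,"w19",(140,240,260,380),6)
P=at_z(W,[(183,297),(183,302)],.057); print(P, np.degrees(np.arctan2(P[:,1]-.0562,P[:,0]-.5766)))
T=viewer.camera("top"); save(T,"top6")
E
```

```text
[[0.55503729 0.06912887 0.057     ]
 [0.55974622 0.06617289 0.057     ]] [149.05336332 149.38592266]
```

View pics/w19.png

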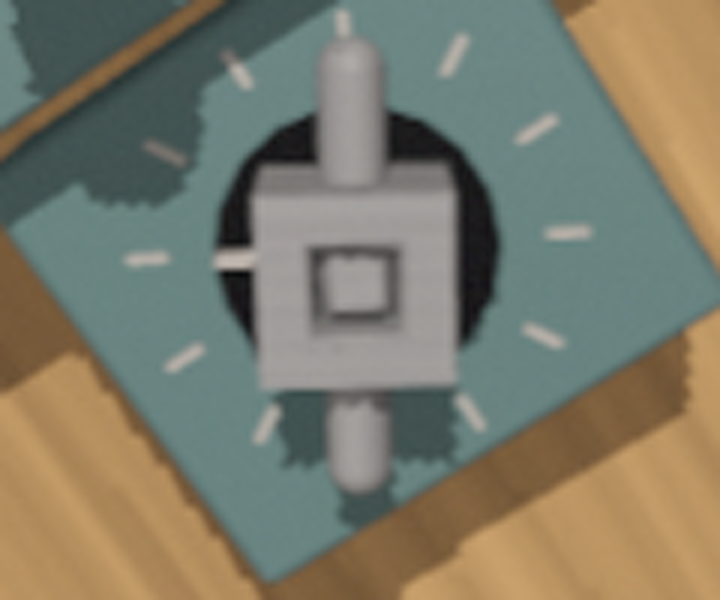

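View pics/top6.png

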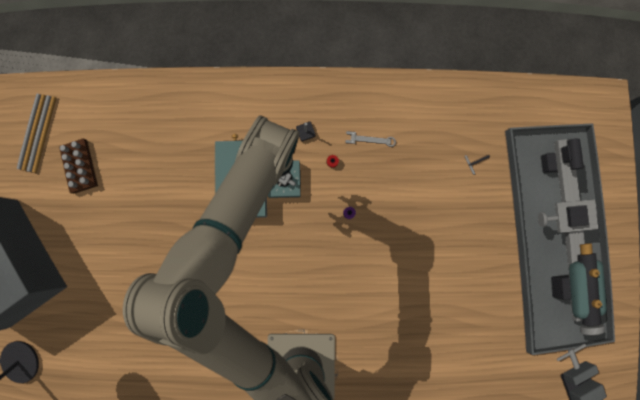

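```bash
python3 - <<'E'
from h import *
W=viewer.camera("wrist"); Q=cloud(W); q=Q[(Q[:,:,0]>.47)&(Q[:,:,0]<.68)&(Q[:,:,1]>.12)&(Q[:,:,1]<.25)&(Q[:,:,2]>.05)&(Q[:,:,2]<.09)]
A=np.c_[q[:,0],q[:,1],np.ones(len(q))]; print(len(q),np.linalg.lstsq(A,q[:,2],rcond=None)[0].round(4),np.median(q[:,2]))
S=viewer.camera("side"); save(S,"side9"); collars(S); collars(viewer.camera("top"))
E
```

```text
27350 [-0.0001 -0.0001  0.0728] 0.07275751214703166
brass px [0, 6, 13, 20, 112] ztop 0.0421 c [-0.5915  1.737 ] r 0.0681
brass px [271, 56, 35, 4, 76] ztop 0.0174 c [0.6651 0.8612] r 0.0608
brass px [217, 149, 19, 15, 156] ztop 0.0431 c [0.35   0.3082] r 0.0249
brass px [22, 95, 23, 75, 275] ztop 0.0186 c [0.7348 0.89  ] r 0.1152
brass px [32, 97, 24, 76, 295] ztop 0.0178 c [0.7287 0.8501] r 0.1205
```

View pics/side9.png

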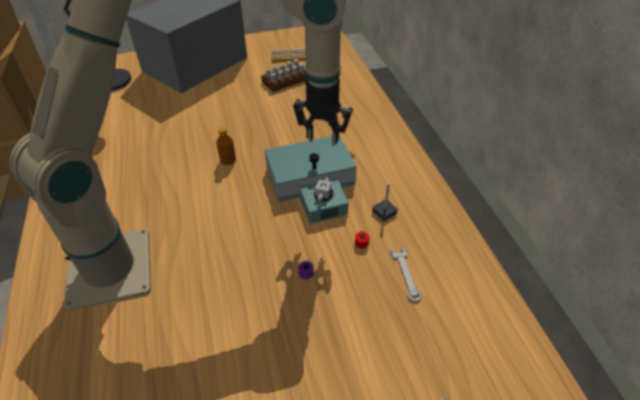

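The bench is clear of brass collars (only the red and purple look-alikes remain), the lid is flat, and the handle is on the spindle.

```bash
python3 - <<'E'
from cell import arm
print(arm.sign_off())
E
```

```text
the job is handed in; nothing more can be done
None
```

The job is finished and handed in at about 31 s of the 210 s allowed.

- **Collars:** I found two brass collars on the bench and put both in the tank. I saw both inside before closing the lid. No others showed on the bench or behind the lid, and the red and purple look-alikes were left alone.
- **Lid:** I pushed it down before touching the timer and pressed it with about 17 N. The last measurement showed it flat (no slope), top face at 72.8 mm against 73.5 mm expected for shut.
- **Handle:** I fitted it onto the spindle and pressed it home with about 20 N. Its top measured 83.4 mm against 84 mm expected, so it rests on the disc.
- **Timer:** I turned the handle about 123° clockwise to take up the play in the hole, then released it. The pointer sits on a tick at about 149° in the world frame; I read its start by eye as pointing towards −y, which makes about 120°, or four clicks.

**Disagreements:** The wrist camera placed the held handle's hole about 0.7 mm off sideways, which I treated as camera bias; the handle went on without force. The trained networks often missed the collars or named other things, so I located the collars by colour and depth instead. The contact force reached about 30 N for a moment when I set the second collar down.

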